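Make up a bangle tray and set the mirror for a customer

ROBOT

A 7-joint arm with a two-finger parallel gripper is mounted at the origin on the work surface. World frame = base frame: x ahead of the robot, y to its left, z up, the work surface at z = 0. Lengths are in m, angles in rad, forces in N, time in s.
With the tool pointing down it reaches from about 0.4 to 0.9 m from the base axis. Payload 5.5 kg.
Tool frame: the origin (TCP) lies on the centre line of the jaws, within the pads' length; the fingertips stand 22 mm ahead of it and the grasp point (between the pads) lies 3 mm ahead of it; z points along the fingers, y is the line along which they close (so a half turn about z gives the same grasp; the last joint's range is limited). The gripper opens to 92 mm and grips with 3 to 60 N. Pads are 19 mm wide; open, the fingers measure 130 mm over their backs; the gripper's body (75 mm by 190 mm) begins 47 mm behind the grasp point.
Start: joints at [-0.984, 0.501, -0.427, 1.55, 0.221, 1.138, -0.21], TCP at [0.207, 0.616, 0.213] pointing down, gripper open.
Joint ranges: [-2.88, 2.88], [-0.31, 2.03], [-1.54, 1.56], [0.2, 2.42], [-1.41, 4.55], [0.19, 2.02], [-2.57, 2.57]. Speed limits (rad/s): [2.57, 2.57, 3.14, 3.14, 3.14, 3.14, 3.14].

INTERFACE

Orientations are given as a unit quaternion [x, y, z, w].
In Python, from cell import * gives the robot as it stands.
- The arm moves only by the shell command python3 -m crank 'ROWS'. ROWS is text: rows parted by semicolons, each of 7 numbers parted by spaces: the turn, a rotation vector about the tool's x, y, z in rad, then the shift along the tool's x, y, z in m, then the finger opening in m, from 0 to 0.0918. In form: rx ry rz tx ty tz grip; .... A call has 1 to 20 rows; each row is the pose to reach, as a shift and turn from the pose commanded when the call began, along the tool's axes at that moment; what a row does not reach only later rows make up. A row lasts 1/10 s, in which the tool goes at most 50 mm and 8.59 degrees, less where a joint would pass 70% of its speed; a pose out of reach is approached as far as the arm can. A call with a gripper value outside its range is refused whole. The fingers move at their own pace and stop on an object; the grip force is fixed at half the most. Time passes only in rows, so rows that repeat a pose let the fingers close. It gives the time, the measured TCP pose, the force, the opening and the grip force at its end, in the units of the state.
- observe(): the state, without advancing time (a new reading comes with each control period).
- camera(name): name is "scene" or "top" or "wrist"; returns a dict with "image" (420x560x3 uint8, red, green, blue), "mtx" (3x3 intrinsics, pixels), "eye" and "rotation" of the camera in the world. Camera axes: x right, y up, looking along -z (the intrinsics and any distortion apply to the point x, -y, -z); pixel columns grow to the right and rows downward; lengths in m; the calibration is good to about 2 mm. The wrist camera is an equidistant fisheye: a pixel r from the principal point sees the ray r / f radians off the axis. A picture is of the moment at which its call begins. There is no depth.
- sign_off(): hands the job in; it is judged then, once.
Trained networks look in a picture, given as the dict that the camera call returned (one of the last four; its "shot" number tells which), for a name from the list of things; names that differ only in an ending like _2 or _b are one class to them, and where a whole thing is asked for, a point or a joint stands for the part that bears it (a point fixed in the world has none). Each returns a list of dicts, best first, with "score" (0 to 1); they miss things now and then, are a little off and sometimes report something else, mostly with a low value. They report only what shows in the picture. A call takes as long as a camera call. They do not tell look-alikes from the thing itself.
- look_for(picture, name): "bbox" ([left, top, right, bottom] in pixels, round what is visible of it).
- trace(picture, name): "region" (420x560 bool, what is visible of it) and "bbox" ([left, top, right, bottom] in pixels, round what is visible of it).
The state is a dict: "t": time; "joint_positions": joint angles; "qvel": joint speeds; "tau": joint torques, N m; "ee_pos": TCP position; "eef_rot": TCP orientation; "wrist_force": force on the tool from outside, world axes, zero at the start; "moment": the same for the moment, N m; "gripper_width": finger opening in m; "grip_force": force on a finger pad.
Only numpy, scipy, OpenCV 4.12 (cv2) and the standard library are available. Lean on these libraries where they do the work, as an engineer would, in place of code of your own. Each camera call takes 0.05 s, during which the arm holds its last target. There are 200 camera calls.

TASK

A customer wants to try bangles: first fold up all four walls of the red folding tray until they stand upright, then lay every bangle from the counter flat inside it, none standing above the walls. Also take the framed mirror out of its slotted stand and lean it against the front of the glass showcase, its foot on the counter, the looking-glass facing out and tipped back a little. Leave the red jewellery box and the brass bowl where they are, and do not let the mirror fall over.

Things in the scene. Friction and masses are not known exactly. Their poses are not given: they have to be found in the camera images.
- tray: Red folding tray with a cream lining, fixed on a wooden riser. Origin: on the counter under the tray's centre; x from the near wall to the far wall, y to the left wall, z up. Inner floor 112 mm along x, 164 mm along y, 34 mm above the counter. Its four walls (6 mm board) start folded out nearly flat, about 37 mm above the counter and free underneath beyond the riser (riser 100 x 150 x 28 mm)
- wall_near (a joint): Stiff hinge of the near wall (-x side of the tray): 0 = folded out flat, 1.57 = upright (stop at 1.58); stays where it is left. Holding friction 0.06 N m. The wall is 35 mm high, 164 mm long
- wall_far (a joint): Stiff hinge of the far wall (+x side of the tray): 0 = folded out flat, 1.57 = upright (stop at 1.58); stays where it is left. Holding friction 0.06 N m. The wall is 35 mm high, 164 mm long
- wall_left (a joint): Stiff hinge of the left wall (+y side of the tray): 0 = folded out flat, 1.57 = upright (stop at 1.58); stays where it is left. Holding friction 0.06 N m. The wall is 35 mm high, 112 mm long
- wall_right (a joint): Stiff hinge of the right wall (-y side of the tray): 0 = folded out flat, 1.57 = upright (stop at 1.58); stays where it is left. Holding friction 0.06 N m. The wall is 35 mm high, 112 mm long
- wall_near_tab (a point): Grip point on the brass tab of the near wall: the tab sticks out 30 mm beyond the middle of the wall's free edge, in the wall's plane, 24 mm wide along the hinge and 6 mm thick; this point is 19 mm beyond the edge, 54 mm from the hinge line. Its x axis points from the hinge to the tab, its y axis lies along the hinge, its z axis is up (to the inside of the tray) when flat
- wall_far_tab (a point): Grip point on the brass tab of the far wall: the tab sticks out 30 mm beyond the middle of the wall's free edge, in the wall's plane, 24 mm wide along the hinge and 6 mm thick; this point is 19 mm beyond the edge, 54 mm from the hinge line. Its x axis points from the hinge to the tab, its y axis lies along the hinge, its z axis is up (to the inside of the tray) when flat
- wall_left_tab (a point): Grip point on the brass tab of the left wall: the tab sticks out 30 mm beyond the middle of the wall's free edge, in the wall's plane, 24 mm wide along the hinge and 6 mm thick; this point is 19 mm beyond the edge, 54 mm from the hinge line. Its x axis points from the hinge to the tab, its y axis lies along the hinge, its z axis is up (to the inside of the tray) when flat
- wall_right_tab (a point): Grip point on the brass tab of the right wall: the tab sticks out 30 mm beyond the middle of the wall's free edge, in the wall's plane, 24 mm wide along the hinge and 6 mm thick; this point is 19 mm beyond the edge, 54 mm from the hinge line. Its x axis points from the hinge to the tab, its y axis lies along the hinge, its z axis is up (to the inside of the tray) when flat
- wall_near_hinge (a point): Middle of the hinge line of the near wall, 37 mm above the counter
- wall_far_hinge (a point): Middle of the hinge line of the far wall, 37 mm above the counter
- wall_left_hinge (a point): Middle of the hinge line of the left wall, 37 mm above the counter
- wall_right_hinge (a point): Middle of the hinge line of the right wall, 37 mm above the counter
- bangle_gold: Gold bangle with red, white and green kundan stones: loose rigid ring lying flat, outer diameter 70 mm, inner 54 mm, 12 mm high, about 60 g. Origin at the ring's centre (half its height above what it lies on), z along its axis. May be absent
- kada_a: Silver-toned kada: loose rigid ring lying flat, outer diameter 70 mm, inner 54 mm, 10 mm high, about 60 g. Origin at the ring's centre (half its height above what it lies on), z along its axis. May be absent
- kada_b: Second silver-toned kada, like the first: loose rigid ring lying flat, outer diameter 70 mm, inner 54 mm, 10 mm high, about 60 g. Origin at the ring's centre (half its height above what it lies on), z along its axis. May be absent
- bangle_bone: Carved bone-white bangle with brown dots: loose rigid ring lying flat, outer diameter 70 mm, inner 54 mm, 14 mm high, about 60 g. Origin at the ring's centre (half its height above what it lies on), z along its axis. May be absent
- mirror: Wood-framed mirror, a slab 10 mm thick (x), 110 mm wide (y), 145 mm tall (z), about 220 g. Origin at the centre of its bottom edge face; z up along its height; the looking-glass is on its -x face. It starts upright in the stand, its bottom 8 mm above the counter
- stand: Fixed wooden slotted stand, 70 x 130 mm; its slot runs along y, 14 mm wide between rails 12 mm thick whose tops are 34 mm above the counter; slot floor 8 mm up. Origin on the counter under its centre
- showcase: Fixed low glass showcase with brass edges, 180 mm deep (x), 280 mm wide (y), 100 mm tall. Origin on the counter under its centre; its front, with the brass hook latch, is the -x face, 90 mm from the origin
- red_box: Red lacquered jewellery box, 85 x 110 x 45 mm, loose, to be left alone; origin at the centre of its underside
- brass_bowl: Brass bowl, 90 mm across, 40 mm tall, loose, to be left alone; origin at the centre of its underside
Things that resemble listed ones, but are neither listed nor needed, are in the scene too. Leave any pink look-alike of the kada_a alone. Leave any blue look-alike of the kada_b alone.

How it is judged:
On the way, in this order (a step that is already met when the one before it is completed fails the run):
1. All four tray walls are folded upright (within about 9 degrees), with the bangles still outside the tray (value of joint each of wall_near, wall_far, wall_left, wall_right above 1.42 rad and horizontal distance between each of bangle_gold, kada_a, kada_b, bangle_bone and tray above 0.12 m), for 0.2 s.
2. Every bangle present lies flat inside the upright walls (value of joint each of wall_near, wall_far, wall_left, wall_right above 1.42 rad and x of bangle_gold in the frame of tray between -0.03 and 0.03 m and y of bangle_gold in the frame of tray between -0.056 and 0.056 m and z of bangle_gold in the frame of tray between 0.034 and 0.069 m and angle between the z axis of each of bangle_gold, kada_a, kada_b, bangle_bone and the z axis of tray, either way round below 0.5 rad and linear speed of each of bangle_gold, kada_a, kada_b, bangle_bone below 0.02 m/s and x of kada_a in the frame of tray between -0.03 and 0.03 m and y of kada_a in the frame of tray between -0.056 and 0.056 m and z of kada_a in the frame of tray between 0.034 and 0.069 m and x of kada_b in the frame of tray between -0.03 and 0.03 m and y of kada_b in the frame of tray between -0.056 and 0.056 m and z of kada_b in the frame of tray between 0.034 and 0.069 m and x of bangle_bone in the frame of tray between -0.03 and 0.03 m and y of bangle_bone in the frame of tray between -0.056 and 0.056 m and z of bangle_bone in the frame of tray between 0.034 and 0.069 m), for 0.2 s.
At the end, for the whole second after the job is handed in: Walls above 1.42 rad; each bangle at rest in the tray, flat within 29 deg, centre within 30 mm (x), 56 mm (y) of its middle, 0-35 mm above the floor; mirror foot on the counter, touching the showcase front, within 95 mm of its middle, square within 14 deg, tipped back 6-36 deg, glass out (all of step 2 and angle between mirror's own x axis and vertical between 1.68 and 2.2 rad and angle between mirror's own z axis and vertical below 0.65 rad and height (world z) of mirror below 0.012 m and x of mirror in the frame of showcase between -0.2 and -0.09 m and y of mirror in the frame of showcase between -0.095 and 0.095 m and angle between the y axis of mirror and the y axis of showcase, either way round below 0.25 rad and contact force between mirror and showcase above 0.05 N and linear speed of mirror below 0.02 m/s).
It fails at once if The red box is moved more than 30 mm (distance of red_box from where it was at the start of the episode above 0.03 m).
It fails at once if The brass bowl is moved more than 30 mm (distance of brass_bowl from where it was at the start of the episode above 0.03 m).
It fails at once if The mirror falls over (tipped more than about 60 degrees) (angle between mirror's own z axis and vertical above 1.05 rad).
Of bangle_gold, kada_a, kada_b, bangle_bone only 2 to 4 are there at a start; the rules pass over those that are not, and their reading is None.
At some moment in a run one of bangle_gold, kada_a, kada_b, bangle_bone may be knocked a few centimetres aside while the robot is not near it.
It also fails if it takes over 210 s, if anything falls off the work surface, if the arm or the gripper's body presses on something with over 40 N, if the wrist force passes 120 N, or if a joint passes its speed limit or range.

## Working session

There is one attempt and no reset: what is moved stays moved. The work goes in short steps, Python scripts to look and compute and a shell command to move; the robot and the scene stay as the last step left them, time stands still between calls to the robot, and variables do not carry over. Pictures are saved under pics/ and viewed, at most 14 in all, crops included, and the job is handed in when it is done.

```bash
ls; mkdir -p pics
cat > h.py <<'E'
from cell import *
import numpy as np, cv2
from scipy.spatial.transform import Rotation as R
def save(p,n,crop=None,s=1):
    im=p["image"]
    if crop: l,t,r,b=crop; im=im[t:b,l:r]
    im=cv2.resize(im,None,fx=s,fy=s,interpolation=cv2.INTER_CUBIC)
    cv2.imwrite("pics/"+n,im[:,:,::-1])
def ray(p,uv,wrist=False):
    K=np.array(p["mtx"]); x=(uv[0]-K[0,2])/K[0,0]; y=(uv[1]-K[1,2])/K[1,1]
    if wrist:
        r=np.hypot(x,y)+1e-12; d=np.array([np.sin(r)*x/r,np.sin(r)*y/r,np.cos(r)])
    else: d=np.array([x,y,1.])
    d=d*[1,-1,-1]; d=np.array(p["rotation"])@d
    return np.array(p["eye"]),d/np.linalg.norm(d)
def onz(p,uv,z,wrist=False):
    e,d=ray(p,uv,wrist); return e+d*(z-e[2])/d[2]
def tri(rs):
    A=0;b=0
    for e,d in rs:
        P=np.eye(3)-np.outer(d,d); A=A+P; b=b+P@e
    return np.linalg.solve(A,b)
def proj(p,X,wrist=False):
    c=np.array(p["rotation"]).T@(np.array(X)-p["eye"]); c=c*[1,-1,-1]; K=np.array(p["mtx"])
    if wrist:
        r=np.hypot(c[0],c[1])+1e-12; th=np.arctan2(r,c[2]); q=c[:2]/r*th
    else: q=c[:2]/c[2]
    return K[:2,:2]@q+K[:2,2]
E
python3 - <<'E'
from h import *
o=observe(); print({k:np.round(v,3).tolist() for k,v in o.items()})
for n in("scene","top","wrist"):
    p=camera(n); save(p,n+"0.png"); print(n,np.round(p["eye"],3),np.round(p["mtx"],1).tolist(),np.round(p["rotation"],3).tolist())
    for q in ["tray","wall_near","wall_far","wall_left","wall_right","bangle_gold","kada_a","bangle_bone","mirror","stand","showcase","red_box","brass_bowl"]:
        print(q,[(np.round(d["bbox"]).astype(int).tolist(),round(d["score"],2)) for d in look_for(p,q)[:4]])
E
```

```text
pics
{'t': 0.0, 'joint_positions': [-0.984, 0.502, -0.427, 1.551, 0.221, 1.138, -0.21], 'qvel': [0.001, -0.001, 0.0, 0.001, -0.0, -0.001, 0.001], 'tau': [-0.0, -56.658, -5.816, -27.911, -0.069, 0.031, 0.0], 'ee_pos': [0.207, 0.616, 0.212], 'eef_rot': [0.161, 0.987, -0.001, -0.0], 'wrist_force': [-0.381, 0.017, 0.333], 'moment': [-0.023, 0.025, -0.017], 'grip_force': 0.0, 'gripper_width': 0.092}
scene [1.006 0.749 0.868] [[449.1, 0.0, 278.8], [0.0, 449.1, 204.4], [0.0, 0.0, 1.0]] [0.105, 0.374, 0.888, 0.247]
tray [([241, 172, 335, 248], 0.63)]
wall_near []
wall_far [([245, 201, 294, 240], 0.92)]
wall_left [([295, 220, 337, 247], 0.81)]
wall_right [([248, 170, 284, 200], 0.75)]
bangle_gold []
kada_a [([350, 331, 383, 367], 0.86), ([343, 273, 371, 304], 0.71), ([387, 305, 419, 335], 0.68), ([396, 363, 431, 400], 0.6)]
bangle_bone [([382, 258, 412, 286], 0.86), ([299, 221, 336, 245], 0.25)]
mirror [([269, 99, 296, 153], 0.87)]
stand [([247, 174, 283, 202], 0.49)]
showcase [([159, 81, 263, 162], 0.74)]
red_box [([270, 280, 330, 343], 0.93), ([341, 278, 372, 303], 0.66), ([244, 200, 293, 2
[... 524 characters left out ...]
0.27)]
kada_a [([120, 208, 146, 236], 0.62), ([163, 201, 188, 226], 0.6), ([117, 173, 146, 195], 0.54), ([248, 230, 317, 254], 0.52)]
bangle_bone [([156, 242, 183, 269], 0.71), ([223, 193, 250, 237], 0.57)]
mirror [([224, 193, 250, 234], 0.57)]
stand [([362, 255, 410, 285], 0.88)]
showcase [([407, 150, 527, 278], 0.81)]
red_box [([160, 137, 210, 176], 0.87)]
brass_bowl [([367, 125, 403, 155], 0.88)]
wrist [0.133 0.641 0.385] [[325.2, 0.0, 283.3], [0.0, 325.2, 211.5], [0.0, 0.0, 1.0]] [-0.118, -0.085, 0.577, 0.803]
tray []
wall_near []
wall_far []
wall_left []
wall_right []
bangle_gold []
kada_a []
bangle_bone []
mirror []
stand []
showcase [([0, 401, 22, 418], 0.52)]
red_box []
brass_bowl []
```

```bash
sed -i 's/np.array(p\["rotation"\])/R.from_quat(p["rotation"]).as_matrix()/' h.py; python3 -c "
import cv2
a=cv2.imread('pics/scene0.png');b=cv2.imread('pics/top0.png')
cv2.imwrite('pics/s0.png',cv2.resize(a[60:420,130:450],None,fx=1.8,fy=1.66))
cv2.imwrite('pics/t0.png',cv2.resize(b[100:310,90:550],None,fx=1.7,fy=1.7))"
```

```text
(no output)
```

View pics/s0.png

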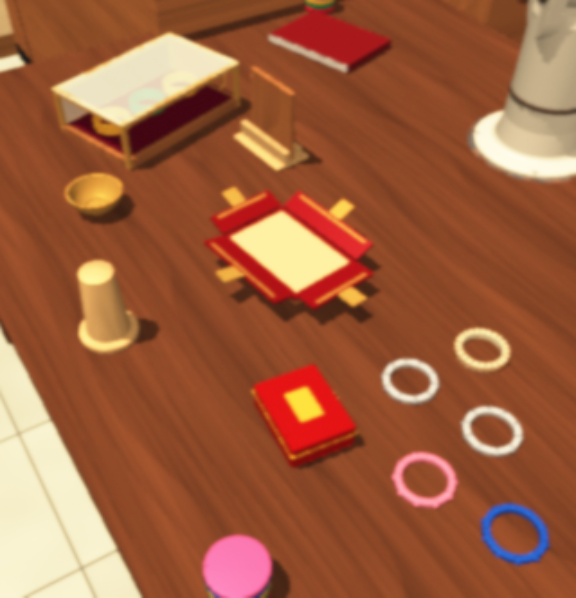

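View pics/t0.png

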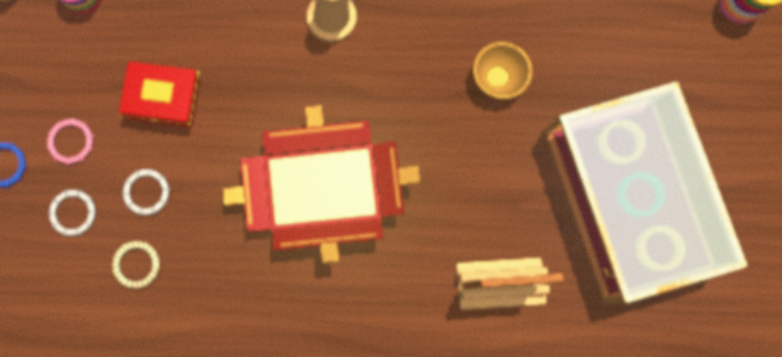

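The scene view shows the red tray (≈(290,208) full-frame), with two silver kadas, one cream/bone ring, and pink and blue look-alikes. There is no gold bangle. The mirror is in its stand, with its wooden back toward this camera. The top view shows the kadas at (176,213) and (132,225), and the bone ring at (170,256). Pink is at (131,183) and blue at (92,197).

Candidates for the kadas: top (176,213), (132,225), pink (131,183) no, blue (92,197) no, rings under the showcase glass no. Bone: (170,256). I choose the two silver rings and the cream one.

```bash
cat > m.py <<'E'
from h import *
def cents(p,m,z,wrist=False):
    ys,xs=np.nonzero(m); pts=np.array([onz(p,(x,y),z,wrist)[:2] for x,y in zip(xs,ys)]); return pts
def rings(p,box,wr=False):
    im=p["image"].astype(int); hsv=cv2.cvtColor(p["image"],cv2.COLOR_RGB2HSV)
    m=((hsv[...,1]<110)&(hsv[...,2]>120)).astype(np.uint8)
    k=np.zeros_like(m); l,t,r,b=box; k[t:b,l:r]=m[t:b,l:r]
    cs,_=cv2.findContours(k,cv2.RETR_EXTERNAL,cv2.CHAIN_APPROX_NONE); out=[]
    for c in cs:
        if cv2.contourArea(c)>150:
            M=cv2.moments(c); e=cv2.fitEllipse(c); out.append((np.array(e[0]),np.round(e[1],1).tolist(),p["image"][c[:,0,1],c[:,0,0]].mean(0).round()))
    return out
E
python3 - <<'E'
from m import *
t=camera("top"); s=camera("scene")
rt=rings(t,(90,170,210,290)); rs=rings(s,(310,230,450,420))
for a in rt: print("top",a[0].round(1),a[1],a[2],onz(t,a[0],.006).round(4))
for a in rs: print("scn",a[0].round(1),a[1],a[2],onz(s,a[0],.006).round(4))
for a in rt:
    b=min(rs,key=lambda b:np.linalg.norm(onz(s,b[0],.006)-onz(t,a[0],.006))); print("tri",tri([ray(t,a[0]),ray(s,b[0])]).round(4))
def cream(p,box):
    hsv=cv2.cvtColor(p["image"],cv2.COLOR_RGB2HSV); m=((hsv[...,2]>190)&(hsv[...,1]<110)&(hsv[...,0]<40)).astype(np.uint8)
    k=np.zeros_like(m); l,tt,r,b=box;k[tt:b,l:r]=m[tt:b,l:r]
    n,L,st,c=cv2.connectedComponentsWithStats(k); i=1+np.argmax(st[1:,4]); return L==i,c[i],st[i]
for n,p,box in(("top",t,(220,150,345,260)),("scn",s,(230,160,350,260))):
    m,c,st=cream(p,box); pts=cents(p,m,.034); rect=cv2.minAreaRect((pts*1000).astype(np.float32)); print(n,c.round(1),st,"rect",rect, pts.mean(0).round(4))
    globals()["c_"+n]=c
print("tray tri",tri([ray(t,c_top),ray(s,c_scn)]).round(4))
# tabs: brass
for q in("mirror","stand","showcase","red_box","brass_bowl"):
    for n,p,z in(("top",t,0.1 if q in("showcase","mirror") else .04),("scn",s,.1)):
        for d in trace(p,q)[:2]:
            if d["score"]<.5: continue
            pts=cents(p,d["region"],z); rect=cv2.minAreaRect((pts*1000).astype(np.float32)); print(q,n,d["bbox"],round(d["score"],2),np.round(cv2.boxPoints(rect)).tolist())
np.savez("pix.npz",t=t["image"],s=s["image"])
print(np.round(proj(t,[0,0,0])))
E
```

```text
top [169.6 255.2] [26.3, 27.1] [206. 180. 128.] [0.4214 0.3296 0.006 ]
top [132.  224.6] [27.1, 28.1] [162. 131. 112.] [0.4993 0.4351 0.006 ]
top [175.4 212.5] [27.1, 27.7] [166. 135. 115.] [0.5349 0.3214 0.006 ]
top [130.8 182.4] [24.3, 26.4] [222. 133. 139.] [0.6138 0.4471 0.006 ]
scn [365.5 348.3] [29.2, 33.2] [249. 152. 163.] [0.614 0.45  0.006]
scn [402.9 319.3] [28.5, 35.1] [176. 143. 118.] [0.5007 0.4386 0.006 ]
scn [357.5 289.2] [26.5, 32.0] [176. 143. 119.] [0.5363 0.3252 0.006 ]
scn [397.4 269.7] [21.7, 28.7] [241. 214. 149.] [0.4194 0.3301 0.006 ]
tri [0.4208 0.33   0.007 ]
tri [0.4992 0.4369 0.0025]
tri [0.5349 0.3228 0.0023]
tri [0.6137 0.4486 0.0037]
top [279.2 209.6] [ 249  188   62   44 2274] rect ((546.4133911132812, 45.21643829345703), (101.87400817871094, 153.28977966308594), 7.617654800415039) [0.5461 0.0448]
scn [290.4 210.7] [ 260  189   62   46 1425] rect ((547.4777221679688, 48.47791290283203), (94.9720230102539, 146.6505889892578), 7.724135398864746) [0.548  0.0512]
tray tri [0.5458 0.0458 0.0277]
mirror top [362.1, 259.2, 420.4, 270.7] 0.71 [[395.0, -158.0],
[... 606 characters left out ...]
.0]]
showcase top [409.2, 148.7, 530.0, 278.3] 0.85 [[373.0, -353.0], [439.0, -558.0], [707.0, -472.0], [641.0, -267.0]]
showcase scn [159.1, 83.2, 262.0, 161.2] 0.75 [[352.0, -285.0], [441.0, -554.0], [781.0, -442.0], [692.0, -173.0]]
red_box top [159.6, 137.1, 209.3, 171.8] 0.63 [[632.0, 249.0], [724.0, 239.0], [737.0, 354.0], [645.0, 364.0]]
red_box scn [270.4, 283.6, 330.3, 342.0] 0.9 [[666.0, 294.0], [753.0, 283.0], [768.0, 400.0], [681.0, 412.0]]
brass_bowl top [367.0, 125.9, 404.4, 155.9] 0.65 [[694.0, -188.0], [696.0, -275.0], [781.0, -273.0], [779.0, -186.0]]
brass_bowl scn [269.3, 278.2, 328.2, 341.4] 0.68 [[667.0, 292.0], [755.0, 283.0], [766.0, 402.0], [679.0, 410.0]]
[291. 429.]
```

```bash
cat > go.py <<'E'
from h import *
T=np.array([0.5465,0.0455,0]); YAW=np.radians(7.65)
TX=np.array([np.cos(YAW),np.sin(YAW),0]); TY=np.array([-np.sin(YAW),np.cos(YAW),0]); Z=np.array([0,0,1.])
W={"near":(-TX,56,TY),"far":(TX,56,TY),"left":(TY,82,TX),"right":(-TY,82,TX)}
def frame(z,y):
    z=z/np.linalg.norm(z); y=y-z*(y@z); y/=np.linalg.norm(y); return np.c_[np.cross(y,z),y,z]
def down(ang): return frame(-Z,np.array([np.cos(ang),np.sin(ang),0]))
def rows(wp,start=None):
    """wp: list of (name,pos,Rm); prints row per waypoint and rows needed"""
    o=observe(); p0=np.array(o["ee_pos"]); R0=R.from_quat(o["eef_rot"]).as_matrix()
    pp,pR=p0,R0
    for n,p,M in wp:
        rv=R.from_matrix(R0.T@M).as_rotvec(); d=R0.T@(p-p0)
        k=max(np.linalg.norm(p-pp)/.05, np.degrees(R.from_matrix(pR.T@M).magnitude())/8.59)
        print(f"{n:10s} {rv[0]:.3f} {rv[1]:.3f} {rv[2]:.3f} {d[0]:.4f} {d[1]:.4f} {d[2]:.4f}   rows {k:.1f}"); pp,pR=p,M
def wallpose(w,rho,h,th=35):
    o,hd,y=W[w]; th=np.radians(th); z=-o*np.sin(th)-Z*np.cos(th); n=-o*np.cos(th)+Z*np.sin(th)
    C=T+o*(hd+rho)/1000+Z*h/1000; M=frame(z,y); return C-.0095*n-.022*z, M
def wall(w,th=35,pts=None):
    P=[("above",120,110),("out",84,21),("in",56,21)]
    for f in(0,15,30,45,60,75,90):
        c,s=np.cos(np.radians(f)),np.sin(np.radians(f)); P.append((f"arc{f}",54*c+3.2*s,37+54*s-3.5*c))
    P+=[("back",60,95)]
    return [(n,*wallpose(w,r,h,th)) for n,r,h in P]
E
cat > d.py <<'E'
from go import *
import sys
o=observe(); print(np.round(o["ee_pos"],4),np.round(R.from_quat(o["eef_rot"]).as_matrix(),3).tolist(),np.round(o["wrist_force"],1),round(o["t"],1))
rows(wall(sys.argv[1],float(sys.argv[2])))
E
python3 d.py left 35
```

```text
[0.2068 0.6162 0.2128] [[-0.948, 0.318, -0.0], [0.318, 0.948, -0.0], [0.0, -0.0, -1.0]] [-0.3  0.8  0.3] 2.7
above      0.340 -0.546 1.077 -0.4054 -0.2334 0.0902   rows 9.5
out        0.340 -0.546 1.077 -0.4213 -0.2657 0.1792   rows 1.9
in         0.340 -0.546 1.077 -0.4337 -0.2909 0.1792   rows 0.6
arc0       0.340 -0.546 1.077 -0.4346 -0.2927 0.1667   rows 0.3
arc15      0.340 -0.546 1.077 -0.4350 -0.2936 0.1527   rows 0.3
arc30      0.340 -0.546 1.077 -0.4371 -0.2977 0.1393   rows 0.3
arc45      0.340 -0.546 1.077 -0.4406 -0.3048 0.1275   rows 0.3
arc60      0.340 -0.546 1.077 -0.4453 -0.3144 0.1182   rows 0.3
arc75      0.340 -0.546 1.077 -0.4509 -0.3258 0.1120   rows 0.3
arc90      0.340 -0.546 1.077 -0.4570 -0.3382 0.1092   rows 0.3
back       0.340 -0.546 1.077 -0.4319 -0.2873 0.1052   rows 1.1
```

```bash
python3 -m crank '0.34 -0.546 1.077 -0.405 -0.233 0.06 0; 0.34 -0.546 1.077 -0.405 -0.233 0.06 0; 0.34 -0.546 1.077 -0.405 -0.233 0.06 0; 0.34 -0.546 1.077 -0.405 -0.233 0.06 0; 0.34 -0.546 1.077 -0.405 -0.233 0.06 0; 0.34 -0.546 1.077 -0.405 -0.233 0.06 0; 0.34 -0.546 1.077 -0.405 -0.233 0.06 0; 0.34 -0.546 1.077 -0.405 -0.233 0.06 0; 0.34 -0.546 1.077 -0.405 -0.233 0.06 0; 0.34 -0.546 1.077 -0.405 -0.233 0.06 0; 0.34 -0.546 1.077 -0.405 -0.233 0.09 0; 0.34 -0.546 1.077 -0.405 -0.233 0.09 0; 0.34 -0.546 1.077 -0.405 -0.233 0.09 0; 0.34 -0.546 1.077 -0.405 -0.233 0.09 0; 0.34 -0.546 1.077 -0.405 -0.233 0.09 0'; python3 d.py left 35
python3 - <<'E'
from h import *
p=camera("wrist"); save(p,"w1.png")
E
```

```text
t: 4.2
ee_pos: [0.5167, 0.268, 0.124]
eef_rot: [0.628, 0.718, -0.197, 0.226]
wrist_force: [-0.3, 0.1, 0.2]
gripper_width: 0.0004
grip_force: 0.0
[0.5167 0.268  0.124 ] [[-0.11, 0.991, 0.078], [0.812, 0.135, -0.567], [-0.573, 0.001, -0.82]] [-0.3  0.1  0.2] 4.2
above      0.002 -0.001 0.001 -0.0009 -0.0001 0.0024   rows 0.1
out        0.002 -0.001 0.001 0.0205 -0.0002 0.0959   rows 1.9
in         0.002 -0.001 0.001 -0.0024 -0.0003 0.1120   rows 0.6
arc0       0.002 -0.001 0.001 -0.0112 -0.0003 0.1029   rows 0.3
arc15      0.002 -0.001 0.001 -0.0201 -0.0003 0.0919   rows 0.3
arc30      0.002 -0.001 0.001 -0.0316 -0.0003 0.0836   rows 0.3
arc45      0.002 -0.001 0.001 -0.0448 -0.0003 0.0785   rows 0.3
arc60      0.002 -0.001 0.001 -0.0588 -0.0003 0.0770   rows 0.3
arc75      0.002 -0.001 0.001 -0.0728 -0.0003 0.0791   rows 0.3
arc90      0.002 -0.001 0.001 -0.0858 -0.0003 0.0848   rows 0.3
back       0.002 -0.001 0.001 -0.0415 -0.0002 0.0490   rows 1.1
```

View pics/w1.png

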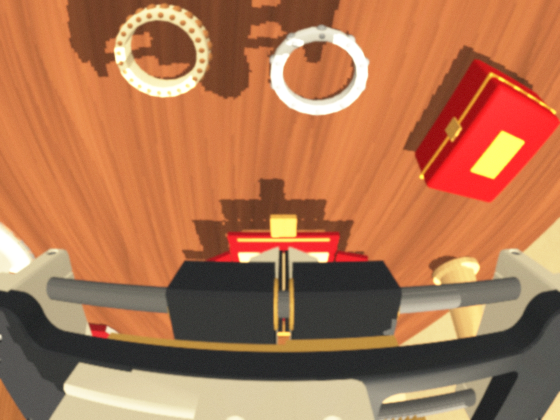

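The wrist view shows the left tab at (284,225), centred on the finger line. The bone bangle with brown dots is at (162,50), the silver kada at (320,70) and the red box at (490,130).

```bash
python3 -m crank '0 0 0 0.02 0 0.096 0; 0 0 0 0.02 0 0.096 0; 0 0 0 0.02 0 0.096 0; 0 0 0 0.009 0 0.104 0; 0 0 0 -0.002 0 0.112 0; 0 0 0 -0.002 0 0.112 0' | grep -E "force|ee_pos"
python3 -m crank '0 0 0 -0.009 0 -0.009 0; 0 0 0 -0.018 0 -0.02 0; 0 0 0 -0.03 0 -0.028 0; 0 0 0 -0.043 0 -0.033 0; 0 0 0 -0.057 0 -0.035 0; 0 0 0 -0.071 0 -0.033 0; 0 0 0 -0.079 0 -0.03 0; 0 0 0 -0.083 0 -0.028 0; 0 0 0 -0.084 0 -0.028 0'
python3 d.py left 35
python3 - <<'E'
from h import *
p=camera("scene"); save(p,"s1.png",(210,130,370,290),3)
E
```

```text
ee_pos: [0.5272, 0.1992, 0.0348]
wrist_force: [1.2, -1.1, 0.9]
grip_force: 0.0
t: 5.75
ee_pos: [0.5322, 0.1476, 0.1031]
eef_rot: [0.628, 0.717, -0.199, 0.226]
wrist_force: [0.5, 1.0, -0.7]
gripper_width: 0.0004
grip_force: 0.0
[0.5322 0.1476 0.1031] [[-0.108, 0.991, 0.075], [0.811, 0.132, -0.57], [-0.575, -0.001, -0.818]] [ 0.5  1.  -0.7] 5.8
above      -0.001 0.001 -0.000 0.0865 0.0004 -0.0845   rows 2.4
out        -0.001 0.001 -0.000 0.1081 0.0006 0.0091   rows 1.9
in         -0.001 0.001 -0.000 0.0852 0.0006 0.0252   rows 0.6
arc0       -0.001 0.001 -0.000 0.0764 0.0006 0.0161   rows 0.3
arc15      -0.001 0.001 -0.000 0.0675 0.0006 0.0051   rows 0.3
arc30      -0.001 0.001 -0.000 0.0560 0.0006 -0.0032   rows 0.3
arc45      -0.001 0.001 -0.000 0.0428 0.0006 -0.0082   rows 0.3
arc60      -0.001 0.001 -0.000 0.0287 0.0006 -0.0097   rows 0.3
arc75      -0.001 0.001 -0.000 0.0147 0.0006 -0.0075   rows 0.3
arc90      -0.001 0.001 -0.000 0.0018 0.0006 -0.0018   rows 0.3
back       -0.001 0.001 -0.000 0.0460 0.0005 -0.0377   rows 1.1
```

View pics/s1.png

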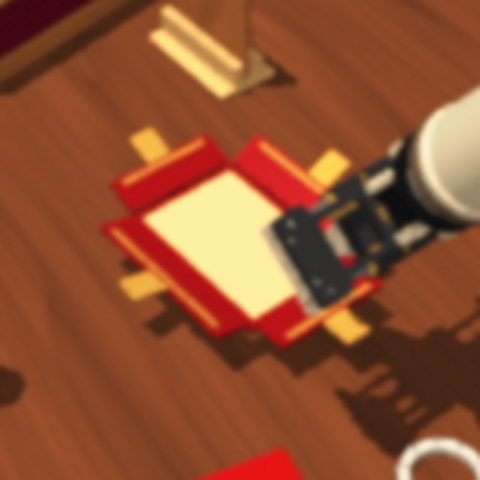

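The left wall is still flat: its tab is at crop (345,325), and the gripper went over it. I'll check the geometry.

Run:
```python
from go import *
t=camera("top"); s=camera("scene"); w=camera("wrist")
d=np.load("pix.npz"); t0=d["t"]; s0=d["s"]
def gold(im,box):
    hsv=cv2.cvtColor(im,cv2.COLOR_RGB2HSV); m=((hsv[...,0]>12)&(hsv[...,0]<28)&(hsv[...,1]>120)&(hsv[...,2]>185)).astype(np.uint8)
    k=np.zeros_like(m); l,tt,r,b=box; k[tt:b,l:r]=m[tt:b,l:r]; n,L,st,c=cv2.connectedComponentsWithStats(k); return [(c[i].round(1).tolist(),st[i].tolist()) for i in range(1,n) if st[i,4]>12]
for im,p,b in((t0,t,(215,155,345,265)),(s0,s,(235,155,350,265))):
    for c,st in gold(im,b): print(c,st,onz(p,c,.037).round(4), (np.array([TX,TY])@(onz(p,c,.037)-T)).round(4))
for w_ in W: 
    o,hd,y=W[w_]; X=T+o*(hd+50)/1000+Z*.037; print(w_,X.round(4),proj(t,X).round(1),proj(s,X).round(1))
o=observe(); tip=np.array(o["ee_pos"])+R.from_quat(o["eef_rot"]).as_matrix()@[0,0,.022]; print("tip",tip,proj(t,tip),proj(s,tip),proj(w,tip,True))
save(t,"t2.png",(200,140,360,280),4)
```

```text
[275.2, 171.0] [250, 162, 53, 18, 218] [0.6478 0.0581 0.037 ] [ 0.1021 -0.001 ]
[327.8, 203.0] [320, 188, 17, 33, 171] [ 0.5663 -0.0807  0.037 ] [ 0.0028 -0.1277]
[230.1, 214.1] [221, 197, 17, 34, 207] [0.5303 0.1717 0.037 ] [0.0007 0.1273]
[283.3, 246.5] [273, 240, 18, 14, 135] [0.4502 0.0318 0.037 ] [-0.0972 -0.0008]
[282.7, 157.8] [274, 155, 15, 8, 59] [ 0.4512 -0.1452  0.037 ] [-0.1199 -0.1763]
[259.8, 178.5] [253, 172, 15, 14, 113] [ 0.5554 -0.0985  0.037 ] [-0.0103 -0.1439]
[318.1, 188.3] [298, 179, 34, 27, 175] [0.4379 0.0201 0.037 ] [-0.111  -0.0107]
[306.2, 203.5] [287, 188, 36, 32, 40] [0.4994 0.0534 0.037 ] [-0.0457  0.0141]
[275.5, 218.2] [259, 200, 38, 36, 54] [0.5972 0.058  0.037 ] [0.0519 0.0056]
[256.9, 224.6] [250, 221, 16, 9, 94] [0.6491 0.0531 0.037 ] [ 0.1027 -0.0062]
[325.0, 237.9] [318, 233, 15, 11, 104] [0.5271 0.1788 0.037 ] [-0.0014  0.1347]
near [0.4414 0.0314 0.037 ] [283.4 249.9] [319.4 191.1]
far [0.6516 0.0596 0.037 ] [274.7 169.6] [257.3 226.6]
left [0.5289 0.1763 0.037 ] [228.3 214.6] [323.8 237.5]
right [ 0.5641 -0.0853  0.037 ] [329.6 203.9] [259.4 182.2]
tip [0.53381921 0.13697467 0.08485173] [242.0773113  210.28080135] [314.26914269 214.9133647 ] [282.94500895 239.84471177]
```

View pics/t2.png

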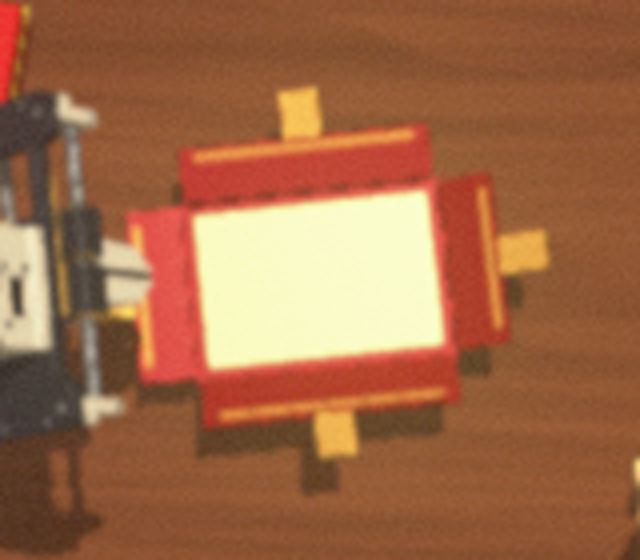

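The gripper slid past the tab's outer end, because the effective tip is a little shorter than I assumed. I'll retry with deeper insertion and a smaller arc radius.

```bash
sed -i 's/("in",56,21)/("in",48,19)/; s/54\*c+3.2\*s,37+54\*s/40*c+2.8*s,37+40*s/; s/("out",84,21)/("out",86,19)/' go.py
python3 -m crank '0 0 0 0.046 0 -0.038 0; 0 0 0 0.046 0 -0.038 0; 0 0 0 0.087 0 -0.084 0; 0 0 0 0.087 0 -0.084 0; 0 0 0 0.087 0 -0.084 0'|grep ee_pos; python3 d.py left 35
```

```text
ee_pos: [0.5155, 0.2721, 0.1217]
[0.5155 0.2721 0.1217] [[-0.114, 0.99, 0.079], [0.813, 0.139, -0.566], [-0.571, -0.0, -0.821]] [ 0.5 -0.2 -0.1] 6.5
above      0.003 -0.003 0.005 -0.0057 0.0005 0.0029   rows 0.1
out        0.003 -0.003 0.005 0.0184 0.0003 0.0971   rows 1.9
in         0.003 -0.003 0.005 -0.0128 0.0001 0.1188   rows 0.8
arc0       0.003 -0.003 0.005 -0.0277 0.0001 0.1114   rows 0.3
arc15      0.003 -0.003 0.005 -0.0342 0.0001 0.1032   rows 0.2
arc30      0.003 -0.003 0.005 -0.0426 0.0000 0.0969   rows 0.2
arc45      0.003 -0.003 0.005 -0.0524 -0.0000 0.0929   rows 0.2
arc60      0.003 -0.003 0.005 -0.0629 -0.0001 0.0916   rows 0.2
arc75      0.003 -0.003 0.005 -0.0733 -0.0001 0.0930   rows 0.2
arc90      0.003 -0.003 0.005 -0.0831 -0.0002 0.0970   rows 0.2
back       0.003 -0.003 0.005 -0.0464 0.0002 0.0495   rows 1.2
```

```bash
python3 -m crank '0 0 0 0.018 0 0.096 0; 0 0 0 0.018 0 0.096 0; 0 0 0 0.018 0 0.096 0; 0 0 0 0.018 0 0.096 0'|grep ee_pos; python3 d.py left 35
python3 -m crank '0 0 0 -0.010 0 0.007 0; 0 0 0 -0.02 0 0.014 0; 0 0 0 -0.031 0 0.0215 0;  0 0 0 -0.031 0 0.0215 0;  0 0 0 -0.031 0 0.0215 0' |grep -E 'ee_pos|wrist'
python3 -c "
from h import *
t=camera('top'); w=camera('scene'); im=np.hstack([cv2.resize(t['image'][140:280,200:360],None,fx=2.5,fy=2.5),cv2.resize(w['image'][130:270,220:380],None,fx=2.5,fy=2.5)]); cv2.imwrite('pics/c3.png',im[:,:,::-1])"
```

```text
ee_pos: [0.5213, 0.2248, 0.0327]
[0.5213 0.2248 0.0327] [[-0.109, 0.991, 0.074], [0.81, 0.131, -0.572], [-0.576, -0.003, -0.817]] [0.2 0.2 1.1] 6.8
above      -0.003 0.004 0.000 -0.0181 0.0008 -0.0973   rows 2.0
out        -0.003 0.004 0.000 0.0066 0.0011 -0.0033   rows 1.9
in         -0.003 0.004 0.000 -0.0244 0.0011 0.0186   rows 0.8
arc0       -0.003 0.004 0.000 -0.0393 0.0011 0.0114   rows 0.3
arc15      -0.003 0.004 0.000 -0.0459 0.0011 0.0032   rows 0.2
arc30      -0.003 0.004 0.000 -0.0544 0.0011 -0.0031   rows 0.2
arc45      -0.003 0.004 0.000 -0.0642 0.0010 -0.0070   rows 0.2
arc60      -0.003 0.004 0.000 -0.0747 0.0010 -0.0082   rows 0.2
arc75      -0.003 0.004 0.000 -0.0851 0.0010 -0.0068   rows 0.2
arc90      -0.003 0.004 0.000 -0.0948 0.0011 -0.0027   rows 0.2
back       -0.003 0.004 0.000 -0.0584 0.0009 -0.0504   rows 1.2
ee_pos: [0.5273, 0.1895, 0.0341]
wrist_force: [-0.2, 1.0, 0.2]
```

View pics/c3.png

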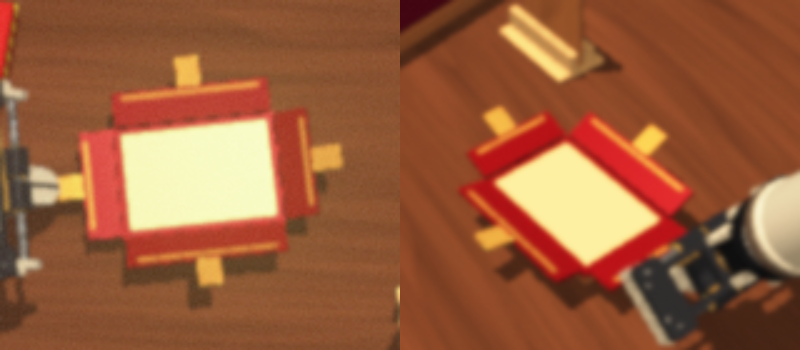

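The tip is now under the tab: in the top crop the finger meets the tab end at (60,187). I'll lift halfway and check.

```bash
python3 d.py left 35|grep -E "arc|back"; python3 -m crank '0 0 0 -0.007 0 -0.003 0; 0 0 0 -0.015 0 -0.007 0; 0 0 0 -0.018 0 -0.011 0; 0 0 0 -0.022 0 -0.015 0; 0 0 0 -0.026 0 -0.018 0; 0 0 0 -0.03 0 -0.022 0; 0 0 0 -0.035 0 -0.024 0;  0 0 0 -0.04 0 -0.026 0;  0 0 0 -0.04 0 -0.026 0;  0 0 0 -0.04 0 -0.026 0' |grep -E 'ee_pos|wrist'
python3 -c "
from h import *
t=camera('top'); w=camera('scene'); im=np.hstack([cv2.resize(t['image'][140:280,200:360],None,fx=2.5,fy=2.5),cv2.resize(w['image'][130:270,220:380],None,fx=2.5,fy=2.5)]); cv2.imwrite('pics/c4.png',im[:,:,::-1])"; python3 d.py left 35|grep -E "\[|arc|back"
```

```text
arc0       0.001 -0.001 0.000 -0.0105 0.0000 -0.0078   rows 0.3
arc15      0.001 -0.001 0.000 -0.0171 0.0000 -0.0160   rows 0.2
arc30      0.001 -0.001 0.000 -0.0255 0.0000 -0.0223   rows 0.2
arc45      0.001 -0.001 0.000 -0.0353 0.0000 -0.0262   rows 0.2
arc60      0.001 -0.001 0.000 -0.0458 0.0000 -0.0275   rows 0.2
arc75      0.001 -0.001 0.000 -0.0562 0.0000 -0.0261   rows 0.2
arc90      0.001 -0.001 0.000 -0.0659 0.0000 -0.0221   rows 0.2
back       0.001 -0.001 0.000 -0.0294 0.0001 -0.0696   rows 1.2
ee_pos: [0.5293, 0.1721, 0.0778]
wrist_force: [-1.1, 0.0, 0.6]
[0.5291 0.1723 0.0775] [[-0.11, 0.991, 0.076], [0.812, 0.133, -0.569], [-0.574, -0.001, -0.819]] [ 0.1 -0.5  0.4] 8.6
arc0       -0.000 0.000 0.000 0.0298 0.0004 0.0174   rows 0.3
arc15      -0.000 0.000 0.000 0.0233 0.0004 0.0092   rows 0.2
arc30      -0.000 0.000 0.000 0.0148 0.0004 0.0030   rows 0.2
arc45      -0.000 0.000 0.000 0.0050 0.0004 -0.0010   rows 0.2
arc60      -0.000 0.000 0.000 -0.0054 0.0004 -0.0023   rows 0.2
arc75      -0.000 0.000 0.000 -0.0159 0.0004 -0.0009   rows 0.2
arc90      -0.000 0.000 0.000 -0.0256 0.0004 0.0032   rows 0.2
back       -0.000 0.000 0.000 0.0109 0.0004 -0.0444   rows 1.2
```

View pics/c4.png

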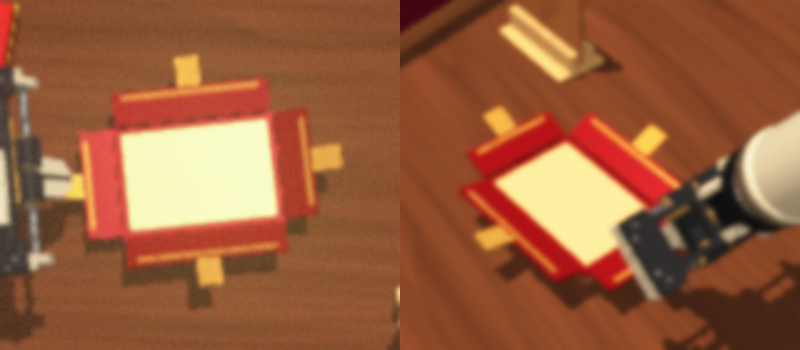

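Run:
```python
from go import *
w=camera("wrist"); a=cv2.imread("pics/w1.png")[:,:,::-1].astype(int); b=w["image"].astype(int)
d=np.abs(a-b).sum(2)
for c in (245,260,270,277,283,289,296,306,320): print(c,[(r,int(d[r,c]),tuple(b[r,c].tolist())) for r in range(222,272,6)])
o=observe(); p=np.array(o["ee_pos"]); M=R.from_quat(o["eef_rot"]).as_matrix()
for x,y,z in((0,0,.022),(.0095,0,.022),(-.0095,0,.022),(0,.019,.022),(0,-.019,.022),(0,0,0),(0,0,-.044)): print((x,y,z),proj(w,p+M@[x,y,z],True).round(1))
X=T+TY*.147+Z*.037; print("tab end proj",proj(w,X,True), "cam in tool",M.T@(np.array(w["eye"])-p))
save(w,"w5.png",(160,160,400,350),3)
```

```text
245 [(222, 154, (251, 60, 51)), (228, 171, (250, 41, 50)), (234, 102, (250, 41, 47)), (240, 131, (255, 253, 207)), (246, 418, (255, 255, 243)), (252, 156, (255, 255, 244)), (258, 6, (255, 255, 244)), (264, 4, (46, 47, 45)), (270, 5, (42, 44, 45))]
260 [(222, 156, (251, 61, 51)), (228, 166, (250, 42, 48)), (234, 108, (250, 39, 48)), (240, 116, (255, 253, 203)), (246, 421, (255, 255, 243)), (252, 290, (255, 255, 235)), (258, 37, (229, 216, 176)), (264, 8, (46, 45, 46)), (270, 16, (46, 45, 46))]
270 [(222, 171, (251, 61, 51)), (228, 180, (250, 42, 48)), (234, 103, (251, 43, 51)), (240, 106, (255, 252, 199)), (246, 424, (255, 255, 243)), (252, 25, (229, 215, 173)), (258, 24, (226, 213, 170)), (264, 6, (43, 47, 43)), (270, 6, (46, 44, 44))]
277 [(222, 273, (251, 63, 53)), (228, 299, (251, 40, 47)), (234, 295, (251, 43, 49)), (240, 109, (255, 252, 199)), (246, 312, (255, 255, 235)), (252, 22, (221, 208, 165)), (258, 26, (216, 202, 162)), (264, 20, (206, 192, 154)), (270, 19, (197, 183, 146))]
283 [(222, 277, (251, 61, 47)), (228, 295, (251, 41, 47)), (234, 299, (251, 40, 46)), (240, 105, (
[... 763 characters left out ...]
5, 253, 205)), (246, 421, (255, 255, 244)), (252, 266, (255, 255, 233)), (258, 18, (226, 212, 171)), (264, 9, (43, 42, 43)), (270, 9, (44, 46, 45))]
320 [(222, 145, (251, 61, 50)), (228, 156, (251, 41, 48)), (234, 97, (250, 43, 47)), (240, 123, (255, 253, 208)), (246, 430, (255, 255, 244)), (252, 156, (255, 255, 245)), (258, 4, (255, 255, 243)), (264, 4, (48, 47, 46)), (270, 11, (46, 46, 46))]
(0, 0, 0.022) [282.8 239.9]
(0.0095, 0, 0.022) [282.8 225.9]
(-0.0095, 0, 0.022) [282.8 253.4]
(0, 0.019, 0.022) [312.4 239.8]
(0, -0.019, 0.022) [253.3 239.8]
(0, 0, 0) [282.7 253.9]
(0, 0, -0.044) [282.4 293.2]
tab end proj [283.51692165 180.31326646] cam in tool [ 0.07724117  0.00055229 -0.17202035]
```

View pics/w5.png

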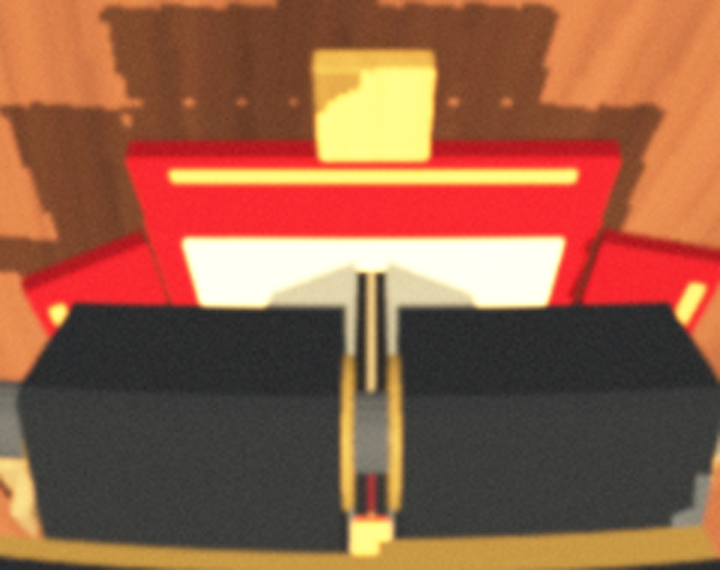

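The wrist view shows the fingertips at about row 250, while I predicted row 240, with the tab in front and untouched. The real fingertip may be shorter than stated, so I'll probe the counter with the tool vertical.

```bash
cat > e.py <<'E'
from go import *
import sys
# python3 e.py x y z angdeg : row to reach tool-down pose (tool y at world angle)
a=list(map(float,sys.argv[1:])); o=observe(); print(np.round(o["ee_pos"],4),np.round(o["wrist_force"],1),round(o["t"],1),np.round(o["joint_positions"],2))
rows([("down",np.array(a[:3]),down(np.radians(a[3])))])
E
python3 -m crank '0 0 0 0.011 0 -0.044 0; 0 0 0 0.011 0 -0.044 0; 0 0 0 0.05 0 -0.06 0;0 0 0 0.05 0 -0.06 0;0 0 0 0.05 0 -0.06 0' | grep ee_pos; python3 e.py 0.5 0.235 0.04 7.65
```

```text
ee_pos: [0.5185, 0.2485, 0.0973]
[0.5185 0.2485 0.0973] [ 0.1 -1.3 -0.6] 9.1 [-0.84  0.71  0.06  1.62  0.46  1.25 -0.89]
down       -0.000 0.611 0.003 0.0240 -0.0201 0.0532   rows 4.1
```

```bash
python3 -m crank '0 0.611 0 0.024 -0.02 0.053 0; 0 0.611 0 0.024 -0.02 0.053 0; 0 0.611 0 0.024 -0.02 0.053 0; 0 0.611 0 0.024 -0.02 0.053 0; 0 0.611 0 0.024 -0.02 0.053 0; 0 0.611 0 0.024 -0.02 0.053 0; 0 0.611 0 0.024 -0.02 0.053 0; 0 0.611 0 0.024 -0.02 0.053 0' | grep -E "ee_pos|wrist"
for i in 1 2 3 4; do python3 -m crank '0 0 0 0 0 0.0025 0; 0 0 0 0 0 0.005 0; 0 0 0 0 0 0.005 0' | grep -E "ee_pos|wrist"; done
```

```text
ee_pos: [0.4999, 0.2359, 0.0408]
wrist_force: [-0.7, 0.8, 0.0]
ee_pos: [0.4999, 0.2345, 0.0353]
wrist_force: [0.6, -0.8, 0.5]
ee_pos: [0.5005, 0.2334, 0.0305]
wrist_force: [-0.0, 0.4, -0.4]
ee_pos: [0.5006, 0.2334, 0.0256]
wrist_force: [0.3, 1.3, -0.3]
ee_pos: [0.5006, 0.2334, 0.0206]
wrist_force: [0.3, -0.7, -0.4]
```

```bash
for i in 1 2 3 4; do python3 -m crank '0 0 0 0 0 0.001 0; 0 0 0 0 0 0.002 0; 0 0 0 0 0 0.002 0' | grep -E "ee_pos|wrist"; done
```

```text
ee_pos: [0.5007, 0.2336, 0.0189]
wrist_force: [-1.2, 0.5, -0.1]
ee_pos: [0.5007, 0.2335, 0.0169]
wrist_force: [-0.5, -0.2, 0.2]
ee_pos: [0.5007, 0.2335, 0.0148]
wrist_force: [1.0, -0.3, 0.2]
ee_pos: [0.5007, 0.2335, 0.0128]
wrist_force: [0.2, 0.0, -0.1]
```

```bash
for i in 1 2 3 4 5; do python3 -m crank '0 0 0 0 0 0.001 0; 0 0 0 0 0 0.0015 0; 0 0 0 0 0 0.0015 0' | grep -E "ee_pos|wrist"; done
```

```text
ee_pos: [0.5007, 0.2336, 0.0114]
wrist_force: [0.3, -0.9, -0.0]
ee_pos: [0.5007, 0.2336, 0.0099]
wrist_force: [-0.2, 0.2, 0.3]
ee_pos: [0.5007, 0.2336, 0.0084]
wrist_force: [1.0, 0.1, 0.1]
ee_pos: [0.5007, 0.2336, 0.0069]
wrist_force: [0.4, -1.1, -0.4]
ee_pos: [0.5007, 0.2336, 0.0054]
wrist_force: [-0.4, -0.1, 0.1]
```

```bash
for i in 1 2 3 4 5 6; do python3 -m crank '0 0 0 0 0 0.001 0; 0 0 0 0 0 0.001 0' | grep -E "ee_pos|wrist"; done; python3 -c "
from m import *
p=camera('wrist'); save(p,'w6.png')
o=observe();print(o['ee_pos'],o['wrist_force'])
for x in rings(p,(0,0,559,250)): print(x[0],x[1],onz(p,x[0],.006,True).round(4))"
```

```text
ee_pos: [0.5007, 0.2336, 0.0043]
wrist_force: [0.7, 0.6, -0.7]
ee_pos: [0.5007, 0.2335, 0.0034]
wrist_force: [0.2, 0.6, 0.2]
ee_pos: [0.5007, 0.2336, 0.0023]
wrist_force: [-0.1, -0.9, -0.1]
ee_pos: [0.5007, 0.2336, 0.0014]
wrist_force: [-0.4, -0.5, 0.1]
ee_pos: [0.5007, 0.2336, 0.0004]
wrist_force: [0.3, -0.5, 0.1]
ee_pos: [0.5007, 0.2336, -0.0006]
wrist_force: [-0.8, 0.3, 0.3]
[ 0.50075444  0.23355259 -0.0005908 ] [-0.93588687  0.81925115 -0.36230894]
[370.59835815 106.50105286] [131.6, 137.0] [0.5342 0.3227 0.006 ]
[158.18812561  66.58361053] [120.9, 134.8] [0.4219 0.331  0.006 ]
```

View pics/w6.png

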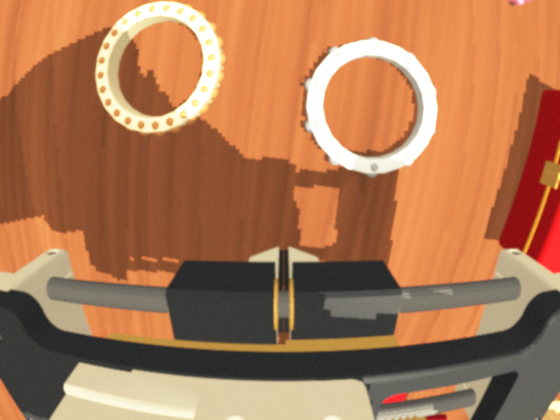

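The wrist rings agree with the overview: kada at (370,106) → (0.534,0.323), bone at (158,67) → (0.422,0.331). The fingers still haven't touched, so I'll keep probing in small steps.

```bash
for i in 1 2 3 4 5 6 7 8 9 10 11 12; do python3 -m crank '0 0 0 0 0 0.001 0; 0 0 0 0 0 0.001 0' | grep -E "ee_pos|wrist"|tr '\n' ' '; echo; done
```

```text
ee_pos: [0.5007, 0.2336, -0.0016] wrist_force: [0.9, -0.9, -0.3] 
ee_pos: [0.5007, 0.2336, -0.0026] wrist_force: [-0.4, 0.3, 0.7] 
ee_pos: [0.5007, 0.2336, -0.0036] wrist_force: [0.1, -0.2, 0.6] 
ee_pos: [0.5007, 0.2336, -0.0046] wrist_force: [0.5, -0.2, 0.2] 
ee_pos: [0.5007, 0.2335, -0.0057] wrist_force: [-0.5, -0.2, 1.1] 
ee_pos: [0.5007, 0.2336, -0.0066] wrist_force: [-0.9, -0.3, 0.7] 
ee_pos: [0.5007, 0.2335, -0.0077] wrist_force: [0.4, 0.3, 0.3] 
ee_pos: [0.5007, 0.2336, -0.0087] wrist_force: [0.2, -0.4, 0.5] 
ee_pos: [0.5007, 0.2336, -0.0097] wrist_force: [0.6, 0.2, -0.3] 
ee_pos: [0.5007, 0.2336, -0.0106] wrist_force: [-0.1, -0.0, 0.3] 
ee_pos: [0.5008, 0.2335, -0.0116] wrist_force: [-0.4, -0.5, -0.2] 
ee_pos: [0.5007, 0.2336, -0.0126] wrist_force: [-0.7, 0.1, -0.9]
```

```bash
for i in 1 2 3 4 5 6 7 8 9 10 11 12; do python3 -m crank '0 0 0 0 0 0.001 0; 0 0 0 0 0 0.001 0' | grep -E "ee_pos|wrist"|tr '\n' ' '; echo; done
```

```text
ee_pos: [0.5009, 0.2336, -0.0135] wrist_force: [0.1, 0.4, -0.5] 
ee_pos: [0.5009, 0.2336, -0.0136] wrist_force: [-2.1, -1.2, 9.0] 
ee_pos: [0.5009, 0.2336, -0.0137] wrist_force: [-5.7, -2.3, 18.7] 
ee_pos: [0.5009, 0.2337, -0.0138] wrist_force: [-9.1, -2.9, 28.7] 
ee_pos: [0.5009, 0.2337, -0.0138] wrist_force: [-10.6, -5.1, 37.1] 
ee_pos: [0.501, 0.2337, -0.0139] wrist_force: [-13.3, -7.5, 45.5] 
ee_pos: [0.501, 0.2337, -0.014] wrist_force: [-16.0, -7.8, 55.6] 
ee_pos: [0.501, 0.2337, -0.014] wrist_force: [-18.6, -8.6, 63.4] 
ee_pos: [0.501, 0.2337, -0.0141] wrist_force: [-20.2, -10.1, 72.3] 
ee_pos: [0.5011, 0.2337, -0.0142] wrist_force: [-23.2, -12.6, 82.4] 
ee_pos: [0.501, 0.2337, -0.0143] wrist_force: [-27.8, -13.7, 91.1] 
ee_pos: [0.5011, 0.2337, -0.0143] wrist_force: [-29.6, -13.7, 99.9]
```

The fingertips touch the counter when the reported TCP reads −13.5 mm. So the reported tool point is about 35 mm too far ahead: the tip is 13.5 mm behind it. I'll back off and correct the model.

```bash
python3 -m crank '0 0 0 0 0 -0.01 0; 0 0 0 0 0 -0.02 0; 0 0 0 0 0 -0.06 0; 0 0 0 0 0 -0.1 0; 0 0 0 0 0 -0.1 0' |grep -E "ee_pos|wrist"
sed -i 's/C-.0095\*n-.022\*z/C-.0095*n-TIP*z/; 3i TIP=-.0135' go.py
sed -i 's/("in",48,19)/("in",54,21)/; s/40\*c+2.8\*s,37+40\*s/52*c+3*s,37+52*s/; s/("out",86,19)/("out",86,21)/' go.py
python3 d.py left 35
python3 -c "
from h import *
w=camera('wrist');o=observe();print(R.from_quat(o['eef_rot']).as_matrix().T@(np.array(w['eye'])-o['ee_pos']))"
```

```text
ee_pos: [0.5047, 0.2356, 0.0803]
wrist_force: [0.5, 0.9, -0.2]
[0.5047 0.2356 0.0803] [[-0.133, 0.991, 0.008], [0.991, 0.133, 0.004], [0.003, 0.008, -1.0]] [ 0.5  0.9 -0.2] 20.4
above      0.008 -0.614 -0.003 0.0081 0.0163 -0.0130   rows 4.1
out        0.008 -0.614 -0.003 -0.0262 0.0155 0.0759   rows 1.9
in         0.008 -0.614 -0.003 -0.0582 0.0155 0.0758   rows 0.6
arc0       0.008 -0.614 -0.003 -0.0601 0.0156 0.0633   rows 0.3
arc15      0.008 -0.614 -0.003 -0.0611 0.0157 0.0497   rows 0.3
arc30      0.008 -0.614 -0.003 -0.0655 0.0158 0.0368   rows 0.3
arc45      0.008 -0.614 -0.003 -0.0732 0.0159 0.0255   rows 0.3
arc60      0.008 -0.614 -0.003 -0.0834 0.0160 0.0165   rows 0.3
arc75      0.008 -0.614 -0.003 -0.0957 0.0161 0.0104   rows 0.3
arc90      0.008 -0.614 -0.003 -0.1090 0.0161 0.0077   rows 0.3
back       0.008 -0.614 -0.003 -0.0520 0.0161 0.0018   rows 1.1
[ 0.07798139  0.00159882 -0.1747143 ]
```

```bash
python3 -m crank '0 -0.61 0 0.008 0.016 -0.013 0; 0 -0.61 0 0.008 0.016 -0.013 0; 0 -0.61 0 0.008 0.016 -0.013 0; 0 -0.61 0 0.008 0.016 -0.013 0; 0 -0.61 0 0.008 0.016 -0.013 0; 0 -0.61 0 0.008 0.016 -0.013 0; 0 -0.61 0 0.008 0.016 -0.013 0; 0 -0.61 0 0.008 0.016 -0.013 0' |grep -E "ee_pos|wrist"; python3 d.py left 35
```

```text
ee_pos: [0.5169, 0.2411, 0.0896]
wrist_force: [-0.1, -0.1, 0.6]
[0.5169 0.2411 0.0896] [[-0.105, 0.992, 0.075], [0.813, 0.129, -0.568], [-0.572, 0.001, -0.82]] [-0.1 -0.1  0.6] 21.2
above      -0.001 -0.001 -0.004 0.0013 0.0032 -0.0056   rows 0.1
out        -0.001 -0.001 -0.004 0.0243 0.0033 0.0868   rows 1.9
in         -0.001 -0.001 -0.004 -0.0019 0.0034 0.1051   rows 0.6
arc0       -0.001 -0.001 -0.004 -0.0107 0.0034 0.0960   rows 0.3
arc15      -0.001 -0.001 -0.004 -0.0193 0.0034 0.0855   rows 0.3
arc30      -0.001 -0.001 -0.004 -0.0303 0.0035 0.0775   rows 0.3
arc45      -0.001 -0.001 -0.004 -0.0431 0.0035 0.0725   rows 0.3
arc60      -0.001 -0.001 -0.004 -0.0567 0.0036 0.0711   rows 0.3
arc75      -0.001 -0.001 -0.004 -0.0702 0.0036 0.0731   rows 0.3
arc90      -0.001 -0.001 -0.004 -0.0827 0.0037 0.0786   rows 0.3
back       -0.001 -0.001 -0.004 -0.0394 0.0035 0.0410   rows 1.1
```

```bash
python3 -m crank '0 0 0 0.024 0.003 0.087 0; 0 0 0 0.024 0.003 0.087 0; 0 0 0 0.024 0.003 0.087 0; 0 0 0 0.011 0.003 0.096 0; 0 0 0 -0.002 0.003 0.105 0; 0 0 0 -0.002 0.003 0.105 0; 0 0 0 -0.011 0.003 0.096 0; 0 0 0 -0.019 0.003 0.0855 0; 0 0 0 -0.03 0.003 0.0775 0; 0 0 0 -0.043 0.003 0.0725 0; 0 0 0 -0.057 0.003 0.071 0; 0 0 0 -0.07 0.003 0.073 0; 0 0 0 -0.077 0.003 0.076 0; 0 0 0 -0.083 0.003 0.0785 0; 0 0 0 -0.083 0.003 0.0785 0; 0 0 0 -0.083 0.003 0.0785 0'
python3 -c "
from h import *
t=camera('top'); w=camera('scene'); im=np.hstack([cv2.resize(t['image'][140:280,200:360],None,fx=2.5,fy=2.5),cv2.resize(w['image'][130:270,220:380],None,fx=2.5,fy=2.5)]); cv2.imwrite('pics/c7.png',im[:,:,::-1])"; python3 d.py left 35|grep -E "back|arc90|above"
```

```text
t: 22.8
ee_pos: [0.5337, 0.1339, 0.0714]
eef_rot: [0.628, 0.719, -0.197, 0.225]
wrist_force: [-1.1, 5.8, 1.4]
gripper_width: 0.0004
grip_force: 2.5
above      0.001 -0.003 0.002 0.0799 0.0012 -0.0826   rows 2.3
arc90      0.001 -0.003 0.002 -0.0041 0.0009 0.0015   rows 0.3
back       0.001 -0.003 0.002 0.0393 0.0011 -0.0360   rows 1.1
```

View pics/c7.png

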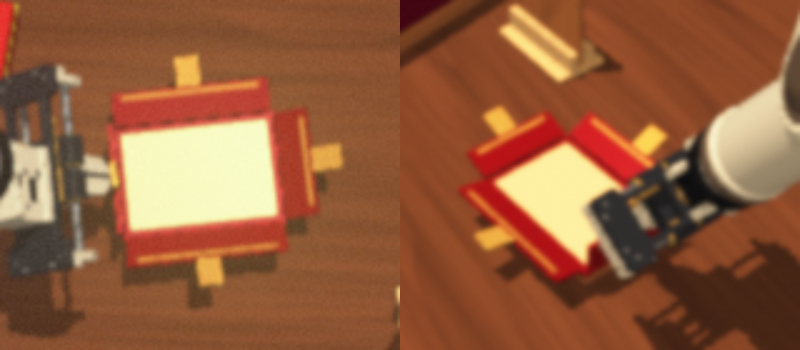

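The left wall is upright: in the top crop it is an edge-on strip at (113,180). Next is the near wall.

```bash
python3 -m crank '0 0 0 0.039 0 -0.036 0; 0 0 0 0.039 0 -0.036 0; 0 0 0 0.025 0 -0.16 0; 0 0 0 0.025 0 -0.16 0; 0 0 0 0.025 0 -0.16 0; 0 0 0 0.025 0 -0.16 0;0 0 0 0.025 0 -0.16 0' |grep -E "ee_pos"; python3 d.py near 35|head -2; python3 e.py 0.3 0.03 0.2 97.65
```

```text
ee_pos: [0.5186, 0.2429, 0.1882]
[0.5186 0.2429 0.1882] [[-0.11, 0.991, 0.076], [0.812, 0.134, -0.568], [-0.574, -0.0, -0.819]] [-0.  -0.9 -0. ] 23.6
above      -0.901 -0.000 -1.286 -0.1089 -0.1747 0.1919   rows 10.5
[0.5186 0.2429 0.1882] [-0.  -0.9 -0. ] 23.6 [-0.81  0.59  0.02  1.58  0.47  1.39 -0.84]
down       -0.479 0.478 -1.517 -0.1557 -0.2451 0.0947   rows 11.1
```

```bash
python3 -m crank '-0.9 0 -1.286 -0.143 -0.175 0.143 0; -0.9 0 -1.286 -0.143 -0.175 0.143 0; -0.9 0 -1.286 -0.143 -0.175 0.143 0; -0.9 0 -1.286 -0.143 -0.175 0.143 0; -0.9 0 -1.286 -0.143 -0.175 0.143 0; -0.9 0 -1.286 -0.143 -0.175 0.143 0; -0.9 0 -1.286 -0.143 -0.175 0.143 0; -0.9 0 -1.286 -0.143 -0.175 0.143 0; -0.9 0 -1.286 -0.143 -0.175 0.143 0; -0.9 0 -1.286 -0.143 -0.175 0.143 0; -0.9 0 -1.286 -0.143 -0.175 0.143 0; -0.9 0 -1.286 -0.143 -0.175 0.143 0; -0.9 0 -1.286 -0.109 -0.175 0.192 0; -0.9 0 -1.286 -0.109 -0.175 0.192 0; -0.9 0 -1.286 -0.109 -0.175 0.192 0; -0.9 0 -1.286 -0.109 -0.175 0.192 0' |grep -E "ee_pos"; python3 d.py near 35
```

```text
ee_pos: [0.4635, 0.0588, 0.1304]
[0.4635 0.0588 0.1304] [[-0.896, 0.019, 0.443], [-0.015, 0.997, -0.073], [-0.443, -0.072, -0.894]] [-0.8  0.5 -1.2] 25.2
above      -0.139 -0.156 -0.094 0.0989 -0.0357 -0.0049   rows 2.1
out        -0.139 -0.156 -0.094 0.1081 -0.0241 0.0892   rows 1.9
in         -0.139 -0.156 -0.094 0.0796 -0.0193 0.1029   rows 0.6
arc0       -0.139 -0.156 -0.094 0.0723 -0.0199 0.0926   rows 0.3
arc15      -0.139 -0.156 -0.094 0.0654 -0.0207 0.0809   rows 0.3
arc30      -0.139 -0.156 -0.094 0.0557 -0.0210 0.0713   rows 0.3
arc45      -0.139 -0.156 -0.094 0.0439 -0.0206 0.0645   rows 0.3
arc60      -0.139 -0.156 -0.094 0.0307 -0.0197 0.0609   rows 0.3
arc75      -0.139 -0.156 -0.094 0.0171 -0.0183 0.0607   rows 0.3
arc90      -0.139 -0.156 -0.094 0.0041 -0.0165 0.0641   rows 0.3
back       -0.139 -0.156 -0.094 0.0521 -0.0255 0.0342   rows 1.1
```

```bash
python3 -m crank '-0.139 -0.156 -0.094 0.099 -0.036 -0.005 0; -0.139 -0.156 -0.094 0.099 -0.036 -0.005 0; -0.139 -0.156 -0.094 0.099 -0.036 -0.005 0; -0.139 -0.156 -0.094 0.099 -0.036 -0.005 0; -0.139 -0.156 -0.094 0.099 -0.036 -0.005 0; -0.139 -0.156 -0.094 0.099 -0.036 -0.005 0' |grep -E "ee_pos"; python3 d.py near 35
```

```text
ee_pos: [0.5099, 0.0261, 0.1494]
[0.5099 0.0261 0.1494] [[-0.836, -0.132, 0.533], [-0.115, 0.991, 0.065], [-0.537, -0.007, -0.843]] [-0.4 -0.2  0.1] 25.8
above      -0.006 -0.044 0.002 0.1457 0.0145 -0.0267   rows 3.0
out        -0.006 -0.044 0.002 0.1649 0.0152 0.0667   rows 1.9
in         -0.006 -0.044 0.002 0.1379 0.0152 0.0839   rows 0.6
arc0       -0.006 -0.044 0.002 0.1295 0.0152 0.0744   rows 0.3
arc15      -0.006 -0.044 0.002 0.1213 0.0151 0.0635   rows 0.3
arc30      -0.006 -0.044 0.002 0.1106 0.0150 0.0550   rows 0.3
arc45      -0.006 -0.044 0.002 0.0981 0.0149 0.0496   rows 0.3
arc60      -0.006 -0.044 0.002 0.0846 0.0149 0.0475   rows 0.3
arc75      -0.006 -0.044 0.002 0.0710 0.0149 0.0490   rows 0.3
arc90      -0.006 -0.044 0.002 0.0583 0.0149 0.0539   rows 0.3
back       -0.006 -0.044 0.002 0.1032 0.0147 0.0182   rows 1.1
```

The near-side outward lean is out of reach: the arm stalled at x=0.51. For the near wall I'll grip the tab's sides from above with a vertical tool and swing it up.

```bash
python3 -c "
from h import *
print(np.round(observe()['joint_positions'],2))"; python3 e.py 0.4375 0.0309 0.12 97.65
```

```text
[ 1.26  0.5  -1.53  2.42  1.48  0.5   0.29]
[0.5099 0.0261 0.1494] [-0.4 -0.2  0.1] 25.8 [ 1.26  0.5  -1.53  2.42  1.48  0.5   0.29]
down       -0.007 0.567 0.000 0.0758 0.0145 -0.0135   rows 3.8
```

```bash
python3 -m crank '-0.007 0.567 0 0.076 0.0145 -0.0135 0.05; -0.007 0.567 0 0.076 0.0145 -0.0135 0.05; -0.007 0.567 0 0.076 0.0145 -0.0135 0.05; -0.007 0.567 0 0.076 0.0145 -0.0135 0.05; -0.007 0.567 0 0.076 0.0145 -0.0135 0.05; -0.007 0.567 0 0.076 0.0145 -0.0135 0.05; -0.007 0.567 0 0.076 0.0145 -0.0135 0.05; -0.007 0.567 0 0.076 0.0145 -0.0135 0.05; -0.007 0.567 0 0.076 0.0145 -0.0135 0.05; -0.007 0.567 0 0.076 0.0145 -0.0135 0.05' |grep -E "ee_pos|width"; python3 e.py 0.4375 0.0309 0.0085 97.65
```

```text
ee_pos: [0.4374, 0.0299, 0.1203]
gripper_width: 0.0498
[0.4374 0.0299 0.1203] [ 0.1  0.6 -0.3] 26.8 [ 0.96  0.64 -1.37  2.13  0.76  1.02  0.88]
down       -0.002 0.002 -0.001 -0.0001 0.0013 0.1118   rows 2.2
```

```bash
python3 - <<'E'
from go import *
w=camera("wrist"); hsv=cv2.cvtColor(w["image"],cv2.COLOR_RGB2HSV)
m=((hsv[...,0]>15)&(hsv[...,0]<32)&(hsv[...,1]>70)&(hsv[...,2]>200)).astype(np.uint8)
n,L,st,c=cv2.connectedComponentsWithStats(m)
for i in range(1,n):
    if st[i,4]>80 and c[i][1]<290:
        X=onz(w,c[i],.037,True); print(c[i].round(),st[i],(np.array([TX,TY])@(X-T)).round(4))
X=T-TX*.11+Z*.037; print("expected",proj(w,X,True))
cv2.imwrite("pics/w8.png",w["image"][:,:,::-1])
E
python3 -m crank '0 0 0 0 0.001 0.05 0.05; 0 0 0 0 0.001 0.1 0.05; 0 0 0 0 0.001 0.112 0.05; 0 0 0 0 0.001 0.112 0.05;0 0 0 0 0.001 0.112 0.05' | grep -E "ee_pos|wrist"
```

```text
[ 51. 135.] [   0  110   96   71 2851] [-0.1857 -0.2193]
[526. 219.] [515 196  45  59 254] [-0.1026  0.2475]
[546. 230.] [528 205  27  42 237] [-0.0901  0.2844]
[287. 230.] [ 270  215   35   32 1052] [-0.0945  0.0015]
[209. 251.] [199 249  23   7  99] [-0.0749 -0.0662]
[284. 251.] [236 249  95   5 388] [-0.0752 -0.0007]
[359. 251.] [342 249  33   6 128] [-0.0751  0.0646]
expected [285.12831455 212.57993091]
ee_pos: [0.4392, 0.0322, 0.0099]
wrist_force: [0.3, -0.1, 1.0]
```

Run:
```python
from go import *
w=camera("wrist"); a=cv2.imread("pics/w8.png"); b=w["image"][:,:,::-1]
cv2.imwrite("pics/w9.png",np.hstack([cv2.resize(a[150:340,180:390],None,fx=1.9,fy=1.9),cv2.resize(b[100:290,180:390],None,fx=1.9,fy=1.9)]))
o=observe(); print(o["ee_pos"], [ (f,proj(w,T-TX*(.056+.065*np.cos(np.radians(f)))+Z*(.04+.065*np.sin(np.radians(f))),True).round()) for f in (0,10,20)])
```

```text
[0.43970524 0.03207005 0.01021605] [(0, array([282., 256.])), (10, array([282., 268.])), (20, array([282., 286.]))]
```

View pics/w9.png

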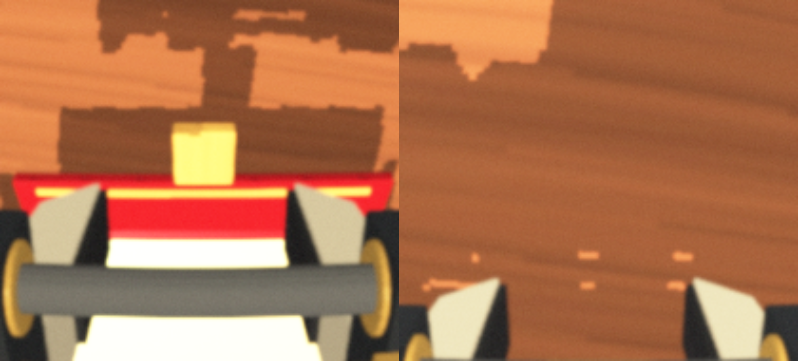

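Run:
```python
from go import *
w=dict(camera("wrist")); o=observe(); M=R.from_quat(o["eef_rot"]).as_matrix()
Rc=M.T@R.from_quat(w["rotation"]).as_matrix(); ec=M.T@(np.array(w["eye"])-o["ee_pos"])
M0=down(np.radians(97.65)); w["rotation"]=R.from_matrix(M0@Rc).as_quat(); w["eye"]=np.array([.4374,.0299,.1203])+M0@ec
print(ec, "floor edge",proj(w,T-TX*.056+Z*.034,True).round(1))
for f in range(0,41,5):
    c,s=np.cos(np.radians(f)),np.sin(np.radians(f))
    q=lambda r,n:proj(w,T-TX*(.056+r*c-n*s)+Z*(.037+r*s+n*c),True)[1].round(1)
    print(f,"tab end",q(.065,.003),"wall edge top",q(.035,.003),"bot",q(.035,-.003))
```

```text
[ 0.07745346 -0.00026288 -0.17228442] floor edge [284.5 270.2]
0 tab end 200.9 wall edge top 235.9 bot 233.3
5 tab end 203.4 wall edge top 237.6 bot 234.5
10 tab end 206.5 wall edge top 239.7 bot 235.9
15 tab end 210.4 wall edge top 242.1 bot 237.7
20 tab end 214.9 wall edge top 244.8 bot 239.8
25 tab end 220.2 wall edge top 247.7 bot 242.2
30 tab end 226.1 wall edge top 250.9 bot 244.9
35 tab end 232.6 wall edge top 254.3 bot 247.9
40 tab end 239.7 wall edge top 257.9 bot 251.1
```

The near tab is centred between the fingers, and its wall is already tilted up about 15°. I'll raise slightly and grip the tab.

```bash
sed -i 's/T=np.array(\[0.5465,0.0455,0\])/T=np.array([0.549,0.046,0])/' go.py; python3 -m crank '0 0 0 0 0 -0.01 0.05; 0 0 0 0 0 -0.01 0.04; 0 0 0 0 0 -0.01 0.03; 0 0 0 0 0 -0.01 0.015; 0 0 0 0 0 -0.01 0.015; 0 0 0 0 0 -0.01 0.015; 0 0 0 0 0 -0.01 0.015; 0 0 0 0 0 -0.01 0.015' | grep -vE "eef"
```

```text
t: 28.25
ee_pos: [0.438, 0.0324, 0.0184]
wrist_force: [-1.6, 4.7, 1.3]
gripper_width: 0.0231
grip_force: 30.0
```

```bash
python3 -m crank '0 0 0 -0.002 0 -0.006 0.015; 0 0 0 -0.0054 0 -0.013 0.015; 0 0 0 -0.0095 0 -0.019 0.015; 0 0 0 -0.014 0 -0.0242 0.015; 0 0 0 -0.019 0 -0.029 0.015; 0 0 0 -0.0252 0 -0.0328 0.015; 0 0 0 -0.0315 0 -0.036 0.015; 0 0 0 -0.0382 0 -0.0382 0.015; 0 0 0 -0.0382 0 -0.0382 0.015; 0 0 0 -0.0382 0 -0.0382 0.015'|grep -vE "eef"
python3 -m crank '0 0 0 -0.007 0 -0.0015 0.015; 0 0 0 -0.014 0 -0.002 0.015; 0 0 0 -0.016 0 -0.002 0.015; 0 0 0 -0.016 0 -0.002 0.015; 0 0 0 -0.016 0 -0.002 0.015'|grep -vE "eef"
```

```text
t: 29.25
ee_pos: [0.4681, 0.0365, 0.0531]
wrist_force: [-8.3, 6.3, -15.1]
gripper_width: 0.0235
grip_force: 39.4
t: 29.75
ee_pos: [0.4758, 0.0374, 0.0543]
wrist_force: [-31.1, 2.3, 8.3]
gripper_width: 0.0176
grip_force: 42.4
```

```bash
python3 -m crank '0 0 0 0.006 0 0 0.05; 0 0 0 0.012 0 0 0.05; 0 0 0 0.02 0 -0.005 0.05; 0 0 0 0.04 0 -0.04 0.05; 0 0 0 0.04 0 -0.09 0.05; 0 0 0 0.04 0 -0.13 0.03; 0 0 0 0.04 0 -0.13 0.0; 0 0 0 0.04 0 -0.13 0.0'|grep -vE "eef"
python3 - <<'E'
from go import *
s=camera("scene"); w=camera("wrist"); o=observe(); print(np.round(o["ee_pos"],3),np.round(o["joint_positions"],2))
for f in (60,75,80,90):
    c,sn=np.cos(np.radians(f)),np.sin(np.radians(f)); q=lambda r,n=0.003:proj(w,T-TX*(.056+r*c-n*sn)+Z*(.037+r*sn+n*c),True).round(1)
    print(f,q(.065),q(.035),q(0))
a=w["image"][140:340,180:390]; b=s["image"][140:260,230:350]
cv2.imwrite("pics/c10.png",np.hstack([cv2.resize(a,(420,400)),cv2.resize(b,(400,400))])[:,:,::-1])
E
```

```text
t: 30.55
ee_pos: [0.4532, 0.0325, 0.1897]
wrist_force: [-0.8, -0.4, -0.9]
gripper_width: 0.0307
grip_force: 0.0
[0.452 0.033 0.188] [ 1.03  0.57 -1.47  2.03  0.64  1.13  0.97]
60 [284.7 221.9] [284.6 228.1] [284.6 234. ]
75 [284.7 241.5] [284.6 237.7] [284.6 234. ]
80 [284.7 247.9] [284.7 240.8] [284.6 234. ]
90 [284.7 260. ] [284.7 246.7] [284.6 233.8]
```

View pics/c10.png

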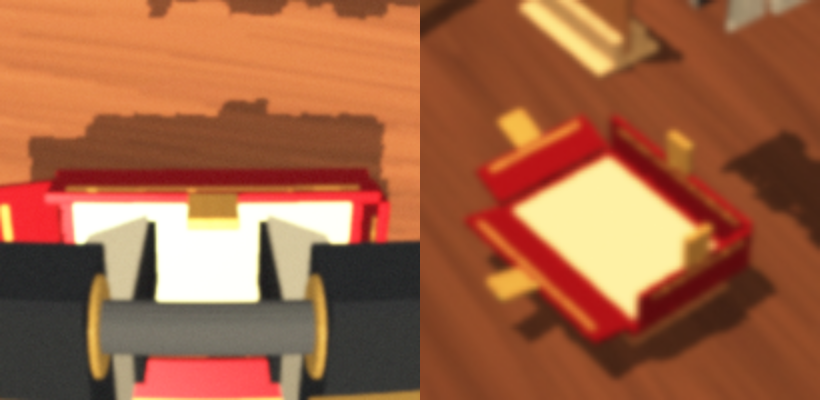

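The near and left walls stand up, with the near tab at (215,215) in the left crop. I'll give the near wall a closed-finger push to the stop to be sure.

```bash
cat > f.py <<'E'
from go import *
import sys
# f.py offx offy z ang(deg rel tray) : tray-frame target, mm
a=list(map(float,sys.argv[1:])); o=observe(); print(np.round(o["ee_pos"],4),np.round(o["wrist_force"],1),round(o["t"],1),np.round(o["joint_positions"],2))
for i in range(0,len(a),4):
    p=T+TX*a[i]/1000+TY*a[i+1]/1000+Z*a[i+2]/1000; rows([("w",p,down(YAW+np.radians(a[i+3])))])
E
python3 f.py -96 0 100 90 -96 0 66 90 -67 0 66 90
```

```text
[0.4516 0.0326 0.188 ] [ 0.7  0.4 -1.4] 30.6 [ 1.03  0.57 -1.47  2.03  0.64  1.13  0.97]
w          -0.002 0.001 -0.001 -0.0022 0.0005 0.0880   rows 1.8
w          -0.002 0.001 -0.001 -0.0022 0.0006 0.1220   rows 2.4
w          -0.002 0.001 -0.001 -0.0312 0.0007 0.1220   rows 2.5
```

```bash
python3 -m crank '0 0 0 -0.002 0 0.05 0; 0 0 0 -0.002 0 0.1 0; 0 0 0 -0.002 0 0.122 0; 0 0 0 -0.002 0 0.122 0; 0 0 0 -0.012 0 0.122 0; 0 0 0 -0.02 0 0.122 0; 0 0 0 -0.026 0 0.122 0; 0 0 0 -0.028 0 0.122 0; 0 0 0 -0.028 0 0.122 0'|grep -E "ee_pos|wrist_f"; for i in 1 2 3; do python3 -m crank '0 0 0 -0.0015 0 0 0; 0 0 0 -0.0015 0 0 0; 0 0 0 -0.0015 0 0 0'|grep -E "ee_pos|wrist_f"; done
```

```text
ee_pos: [0.4753, 0.0365, 0.0667]
wrist_force: [-15.4, -2.6, 10.5]
ee_pos: [0.4753, 0.0365, 0.0666]
wrist_force: [-18.8, -1.8, 12.8]
ee_pos: [0.4754, 0.0364, 0.0664]
wrist_force: [-22.4, -2.5, 16.1]
ee_pos: [0.4754, 0.0364, 0.0661]
wrist_force: [-25.9, -4.0, 19.1]
```

The near wall is hard at its stop (no motion as the force rose). Next is the right wall.

```bash
python3 -m crank '0 0 0 0.02 0 0 0; 0 0 0 0.03 0 -0.02 0; 0 0 0 0.03 0 -0.07 0; 0 0 0 0.03 0 -0.12 0; 0 0 0 0.03 0 -0.16 0; 0 0 0 0.03 0 -0.16 0; 0 0 0 0.03 0 -0.16 0'|grep -E "ee_pos"; python3 d.py right 35|head -2;  python3 f.py -20 -200 230 0
```

```text
ee_pos: [0.456, 0.0335, 0.2284]
[0.456  0.0335 0.2284] [[-0.991, -0.131, 0.006], [-0.131, 0.991, -0.002], [-0.005, -0.003, -1.0]] [-0.6 -0.3 -0.3] 33.1
above      -0.476 0.485 1.517 -0.0935 -0.2015 0.1360   rows 11.1
[0.456  0.0335 0.2284] [-0.6 -0.3 -0.3] 33.1 [ 1.07  0.5  -1.5   1.98  0.55  1.18  1.05]
w          0.002 0.006 1.569 -0.0742 -0.1998 -0.0006   rows 10.5
```

```bash
python3 -m crank '-0.476 0.485 1.517 -0.0935 -0.2015 0.06 0; -0.476 0.485 1.517 -0.0935 -0.2015 0.06 0; -0.476 0.485 1.517 -0.0935 -0.2015 0.06 0; -0.476 0.485 1.517 -0.0935 -0.2015 0.06 0; -0.476 0.485 1.517 -0.0935 -0.2015 0.06 0; -0.476 0.485 1.517 -0.0935 -0.2015 0.06 0; -0.476 0.485 1.517 -0.0935 -0.2015 0.06 0; -0.476 0.485 1.517 -0.0935 -0.2015 0.06 0; -0.476 0.485 1.517 -0.0935 -0.2015 0.06 0; -0.476 0.485 1.517 -0.0935 -0.2015 0.06 0; -0.476 0.485 1.517 -0.0935 -0.2015 0.06 0; -0.476 0.485 1.517 -0.0935 -0.2015 0.06 0; -0.476 0.485 1.517 -0.0935 -0.2015 0.06 0; -0.476 0.485 1.517 -0.0935 -0.2015 0.06 0; -0.476 0.485 1.517 -0.0935 -0.2015 0.06 0; -0.476 0.485 1.517 -0.0935 -0.2015 0.06 0; -0.476 0.485 1.517 -0.0935 -0.2015 0.06 0; -0.476 0.485 1.517 -0.0935 -0.2015 0.06 0'|grep -E "ee_pos"; python3 d.py right 35; python3 -c "
from h import *
print(np.round(observe()['joint_positions'],2))"
```

```text
ee_pos: [0.574, -0.1534, 0.1671]
[ 0.574  -0.1534  0.1671] [[-0.108, 0.991, -0.08], [0.811, 0.135, 0.569], [0.575, -0.004, -0.818]] [-0.2 -0.3  0.4] 35.0
above      -0.004 -0.001 -0.001 -0.0432 0.0020 0.0596   rows 1.5
out        -0.004 -0.001 -0.001 -0.0665 0.0024 0.1520   rows 1.9
in         -0.004 -0.001 -0.001 -0.0403 0.0024 0.1704   rows 0.6
arc0       -0.004 -0.001 -0.001 -0.0315 0.0024 0.1613   rows 0.3
arc15      -0.004 -0.001 -0.001 -0.0229 0.0024 0.1507   rows 0.3
arc30      -0.004 -0.001 -0.001 -0.0118 0.0023 0.1428   rows 0.3
arc45      -0.004 -0.001 -0.001 0.0009 0.0023 0.1379   rows 0.3
arc60      -0.004 -0.001 -0.001 0.0145 0.0023 0.1364   rows 0.3
arc75      -0.004 -0.001 -0.001 0.0280 0.0023 0.1385   rows 0.3
arc90      -0.004 -0.001 -0.001 0.0405 0.0023 0.1440   rows 0.3
back       -0.004 -0.001 -0.001 -0.0027 0.0022 0.1063   rows 1.1
[ 1.08  0.89 -0.95  1.46  0.14  1.34  0.34]
```

```bash
python3 -m crank '0 0 0 -0.043 0.002 0.06 0; 0 0 0 -0.043 0.002 0.06 0; 0 0 0 -0.0665 0.002 0.152 0; 0 0 0 -0.0665 0.002 0.152 0; 0 0 0 -0.0665 0.002 0.152 0; 0 0 0 -0.053 0.002 0.161 0; 0 0 0 -0.04 0.002 0.17 0; 0 0 0 -0.04 0.002 0.17 0; 0 0 0 -0.0315 0.002 0.161 0; 0 0 0 -0.023 0.002 0.1507 0; 0 0 0 -0.012 0.002 0.1428 0; 0 0 0 0.001 0.002 0.138 0; 0 0 0 0.0145 0.002 0.1364 0; 0 0 0 0.028 0.002 0.1385 0; 0 0 0 0.034 0.002 0.141 0; 0 0 0 0.039 0.002 0.1435 0; 0 0 0 0.0395 0.002 0.1435 0; 0 0 0 0.0395 0.002 0.1435 0'|grep -E "ee_pos|wrist_f"; python3 -m crank '0 0 0 0.002 0 0 0; 0 0 0 0.002 0 0 0'|grep -E "ee_pos|wrist_f"; python3 -m crank '0 0 0 0.002 0 0 0; 0 0 0 0.002 0 0 0'|grep -E "ee_pos|wrist_f"; python3 d.py right 35 | grep -E "arc90|back"
```

```text
ee_pos: [0.5601, -0.0396, 0.072]
wrist_force: [-0.3, -1.6, 1.0]
ee_pos: [0.56, -0.0392, 0.0726]
wrist_force: [0.8, -3.8, -1.9]
ee_pos: [0.5599, -0.0388, 0.0732]
wrist_force: [1.2, -6.3, -3.7]
arc90      -0.003 0.001 -0.003 -0.0000 0.0005 0.0009   rows 0.3
back       -0.003 0.001 -0.003 -0.0433 0.0005 -0.0367   rows 1.1
```

```bash
sed -i 's/"far":(TX,56,TY)/"far":(TX,56,-TY)/' go.py; python3 -m crank '0 0 0 -0.043 0 -0.037 0; 0 0 0 -0.043 0 -0.037 0; 0 0 0 -0.08 0 -0.09 0; 0 0 0 -0.08 0 -0.15 0; 0 0 0 -0.08 0 -0.18 0; 0 0 0 -0.08 0 -0.18 0; 0 0 0 -0.08 0 -0.18 0'|grep -E "ee_pos"; python3 d.py far 35|head -2
python3 -c "
from h import *
t=camera('top');s=camera('scene')
for z in (0,.05,.1): print(z,onz(t,(285,112),z).round(3),onz(s,(190,262),z).round(3),'top',onz(s,(183,224),z).round(3))
print(np.round(observe()['joint_positions'],2))"
```

```text
ee_pos: [0.5834, -0.2041, 0.1768]
[ 0.5834 -0.2041  0.1768] [[-0.107, 0.991, -0.078], [0.811, 0.133, 0.569], [0.575, -0.002, -0.818]] [-0.4  1.7 -1. ] 37.9
above      -0.003 -0.948 1.653 0.1589 0.1754 0.2130   rows 12.7
0 [0.825 0.036 0.   ] [0.835 0.047 0.   ] top [ 0.8   -0.081 -0.   ]
0.05 [0.806 0.037 0.05 ] [0.845 0.088 0.05 ] top [ 0.812 -0.033  0.05 ]
0.1 [0.787 0.037 0.1  ] [0.854 0.128 0.1  ] top [0.824 0.015 0.1  ]
[ 1.09  0.93 -0.94  1.36  0.15  1.43  0.38]
```

```bash
sed -i 's/("in",54,21)/("in",54,18)/;s/("out",86,21)/("out",86,18)/' go.py; python3 d.py far 25|head -2
```

```text
[ 0.5818 -0.2018  0.1749] [[-0.108, 0.991, -0.083], [0.81, 0.136, 0.571], [0.577, -0.005, -0.817]] [-0.8  0.6  0.3] 38.0
above      -0.150 -0.813 1.627 0.1576 0.1806 0.2093   rows 12.2
```

```bash
python3 -m crank '-0.15 -0.813 1.627 0.198 0.18 0.152 0; -0.15 -0.813 1.627 0.198 0.18 0.152 0; -0.15 -0.813 1.627 0.198 0.18 0.152 0; -0.15 -0.813 1.627 0.198 0.18 0.152 0; -0.15 -0.813 1.627 0.198 0.18 0.152 0; -0.15 -0.813 1.627 0.198 0.18 0.152 0; -0.15 -0.813 1.627 0.198 0.18 0.152 0; -0.15 -0.813 1.627 0.198 0.18 0.152 0; -0.15 -0.813 1.627 0.198 0.18 0.152 0; -0.15 -0.813 1.627 0.198 0.18 0.152 0; -0.15 -0.813 1.627 0.198 0.18 0.152 0; -0.15 -0.813 1.627 0.198 0.18 0.152 0; -0.15 -0.813 1.627 0.198 0.18 0.152 0; -0.15 -0.813 1.627 0.198 0.18 0.152 0; -0.15 -0.813 1.627 0.198 0.18 0.152 0; -0.15 -0.813 1.627 0.198 0.18 0.152 0; -0.15 -0.813 1.627 0.198 0.18 0.152 0;-0.15 -0.813 1.627 0.198 0.18 0.152 0'|grep -E "ee_pos"; python3 d.py far 25; python3 -c "
from h import *
print(np.round(observe()['joint_positions'],2))"
```

```text
ee_pos: [0.7278, 0.0668, 0.1656]
[0.7278 0.0668 0.1656] [[0.9, 0.131, -0.416], [0.118, -0.991, -0.056], [-0.42, 0.002, -0.908]] [-0.3 -0.1 -1. ] 39.8
above      0.000 -0.003 -0.003 0.0292 -0.0033 0.0656   rows 1.4
out        0.000 -0.003 -0.003 0.0370 -0.0033 0.1634   rows 2.0
in         0.000 -0.003 -0.003 0.0079 -0.0032 0.1768   rows 0.6
arc0       0.000 -0.003 -0.003 -0.0004 -0.0032 0.1636   rows 0.3
arc15      0.000 -0.003 -0.003 -0.0070 -0.0032 0.1517   rows 0.3
arc30      0.000 -0.003 -0.003 -0.0165 -0.0031 0.1419   rows 0.3
arc45      0.000 -0.003 -0.003 -0.0282 -0.0031 0.1348   rows 0.3
arc60      0.000 -0.003 -0.003 -0.0413 -0.0031 0.1310   rows 0.3
arc75      0.000 -0.003 -0.003 -0.0549 -0.0030 0.1306   rows 0.3
arc90      0.000 -0.003 -0.003 -0.0682 -0.0030 0.1338   rows 0.3
back       0.000 -0.003 -0.003 -0.0190 -0.0031 0.1044   rows 1.1
[-0.01  1.03 -0.32  0.77  0.23  1.8  -1.68]
```

```bash
python3 -m crank '0 0 0 0.029 -0.003 0.06 0; 0 0 0 0.029 -0.003 0.06 0; 0 0 0 0.037 -0.003 0.11 0; 0 0 0 0.037 -0.003 0.16 0; 0 0 0 0.037 -0.003 0.163 0; 0 0 0 0.022 -0.003 0.17 0; 0 0 0 0.008 -0.003 0.177 0; 0 0 0 0.008 -0.003 0.177 0; 0 0 0 0 -0.003 0.1636 0; 0 0 0 -0.007 -0.003 0.1517 0; 0 0 0 -0.0165 -0.003 0.142 0; 0 0 0 -0.028 -0.003 0.135 0; 0 0 0 -0.041 -0.003 0.131 0; 0 0 0 -0.055 -0.003 0.1306 0; 0 0 0 -0.062 -0.003 0.132 0; 0 0 0 -0.066 -0.003 0.133 0; 0 0 0 -0.066 -0.003 0.133 0; 0 0 0 -0.066 -0.003 0.133 0'|grep -E "ee_pos|wrist_f"; for i in 1 2 3; do python3 -m crank '0 0 0 -0.002 0 0 0; 0 0 0 -0.002 0 0 0'|grep -E "ee_pos|wrist_f"; done; python3 d.py far 25 | grep -E "arc90|back"
```

```text
ee_pos: [0.6122, 0.0551, 0.0716]
wrist_force: [1.1, -0.3, 0.1]
ee_pos: [0.6112, 0.055, 0.0721]
wrist_force: [2.6, 0.6, -2.3]
ee_pos: [0.6108, 0.055, 0.0729]
wrist_force: [6.8, 1.1, -4.6]
ee_pos: [0.6105, 0.0549, 0.0735]
wrist_force: [10.1, 1.6, -6.4]
arc90      0.000 -0.010 -0.003 0.0001 0.0006 0.0008   rows 0.3
back       0.000 -0.010 -0.003 0.0495 0.0005 -0.0282   rows 1.1
```

All four walls are pushed to their stops. I'll retreat, verify, and re-locate the rings.

```bash
python3 -m crank '0 0 0 0.04 0 -0.03 0; 0 0 0 0.05 0 -0.05 0; 0 0 0 0.05 0 -0.1 0; 0 0 0 0.05 0 -0.15 0; 0 0 0 0.05 0 -0.19 0.03; 0 0 0 0.05 0 -0.19 0.03; 0 0 0 0.05 0 -0.19 0.03'|grep -E "ee_pos"
python3 - <<'E'
from m import *
from go import *
t=camera("top"); s=camera("scene")
rt=rings(t,(90,170,210,290)); rs=rings(s,(310,230,450,420))
for a in rt:
    b=min(rs,key=lambda b:np.linalg.norm(onz(s,b[0],.006)-onz(t,a[0],.006))) if rs else None
    print(a[0].round(1),a[2],onz(t,a[0],.006).round(4),"tri",tri([ray(t,a[0]),ray(s,b[0])]).round(4) if b else None)
for p in(t,s):
    hsv=cv2.cvtColor(p["image"],cv2.COLOR_RGB2HSV); m=((hsv[...,0]<40)&(hsv[...,2]>190)&(hsv[...,1]<110)).astype(np.uint8)
    print([ (w,f,proj(p,T+W[w][0]*(W[w][1]+65*np.cos(np.radians(f)))/1000+Z*(.037+.065*np.sin(np.radians(f)))).round(1).tolist()) for w in W for f in(90,75)])
a=t["image"][165:255,225:335]; b=s["image"][150:260,230:350]
cv2.imwrite("pics/c11.png",np.hstack([cv2.resize(a,(440,360)),cv2.resize(b,(360,360))])[:,:,::-1])
o=observe(); print(np.round(o["ee_pos"],3),np.round(o["joint_positions"],2))
E
```

```text
ee_pos: [0.7315, 0.0717, 0.2261]
[169.6 255.2] [198. 173. 124.] [0.4213 0.3297 0.006 ] tri [0.4207 0.3301 0.0069]
[131.9 224.6] [153. 124. 105.] [0.4993 0.4352 0.006 ] tri [0.4992 0.4369 0.0025]
[175.4 212.5] [157. 129. 110.] [0.535  0.3214 0.006 ] tri [0.535  0.3228 0.0024]
[130.8 182.5] [213. 127. 133.] [0.6136 0.447  0.006 ] tri [0.6135 0.4485 0.0034]
[('near', 90, [281.2, 226.6]), ('near', 75, [281.9, 233.6]), ('far', 90, [276.4, 181.9]), ('far', 75, [275.7, 175.5]), ('left', 90, [245.5, 207.6]), ('left', 75, [238.8, 208.5]), ('right', 90, [312.0, 200.6]), ('right', 75, [318.7, 200.0])]
[('near', 90, [306.0, 181.2]), ('near', 75, [310.9, 179.2]), ('far', 90, [271.9, 199.9]), ('far', 75, [266.5, 203.5]), ('left', 90, [311.0, 208.2]), ('left', 75, [315.6, 212.7]), ('right', 90, [269.4, 173.9]), ('right', 75, [265.5, 171.3])]
[0.73  0.071 0.224] [-0.03  1.02 -0.32  0.68  0.23  1.91 -1.67]
```

View pics/c11.png

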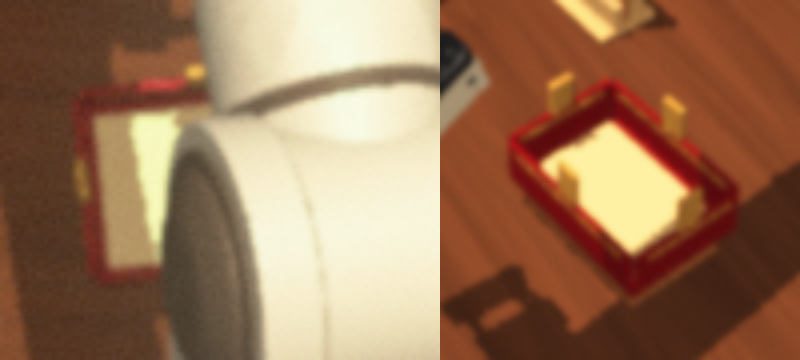

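All four walls stand upright in the scene crop, with tabs at (560,92), (675,115), (567,185) and (690,210). The rings are unmoved. First I'll pick the silver kada at (0.535,0.322), pinching its rim.

```bash
cat > g.py <<'E'
from go import *
import sys
# g.py x y side(+1/-1) ztip_mm [..]: pinch ring at world x y on its side*TY rim, tool y angle -90 rel tray
a=list(map(float,sys.argv[1:])); o=observe(); print(np.round(o["ee_pos"],4),np.round(o["wrist_force"],1),round(o["t"],1),o["gripper_width"],np.round(o["joint_positions"],2))
c=np.array([a[0],a[1],0])
for z in a[3:]: rows([(f"z{z:.0f}",c+TY*.031*a[2]+Z*(z/1000+TIP),down(YAW-np.pi/2))])
E
python3 g.py 0.535 0.3223 -1 80 3
```

```text
[0.7299 0.0712 0.2238] [-0.5  0.1  0.5] 43.0 0.02698515346525101 [-0.03  1.02 -0.32  0.68  0.23  1.91 -1.67]
z80        0.002 0.438 -0.002 -0.0784 -0.2439 0.2100   rows 6.6
z3         0.002 0.438 -0.002 -0.0458 -0.2441 0.2797   rows 7.5
```

```bash
python3 -m crank '0 0.438 0 -0.078 -0.244 0.21 0.03; 0 0.438 0 -0.078 -0.244 0.21 0.03; 0 0.438 0 -0.078 -0.244 0.21 0.03; 0 0.438 0 -0.078 -0.244 0.21 0.03; 0 0.438 0 -0.078 -0.244 0.21 0.03; 0 0.438 0 -0.078 -0.244 0.21 0.03; 0 0.438 0 -0.078 -0.244 0.21 0.03; 0 0.438 0 -0.078 -0.244 0.21 0.03; 0 0.438 0 -0.078 -0.244 0.21 0.03; 0 0.438 0 -0.078 -0.244 0.21 0.03; 0 0.438 0 -0.078 -0.244 0.21 0.03; 0 0.438 0 -0.078 -0.244 0.21 0.03; 0 0.438 0 -0.078 -0.244 0.21 0.03; 0 0.438 0 -0.078 -0.244 0.21 0.03'|grep ee_pos
python3 g.py 0.535 0.3223 -1 80 3
python3 - <<'E'
from m import *
w=camera("wrist")
for x in rings(w,(0,0,559,419)): print(x[0].round(1),x[1],onz(w,x[0],.005,True).round(4))
for q in(.535,.3223),: print(proj(w,[*q,.005],True))
E
```

```text
ee_pos: [0.5423, 0.2911, 0.0677]
[0.5423 0.2911 0.0677] [-0.6  0.7  1.3] 44.4 0.029908282957729154 [-0.25  0.61 -0.39  1.75  0.3   0.84 -2.22]
z80        0.002 -0.004 -0.004 -0.0031 -0.0009 0.0012   rows 0.1
z3         0.002 -0.004 -0.004 -0.0034 -0.0010 0.0782   rows 1.6
[470.1 394.2] [28.9, 41.9] [0.3445 0.0306 0.005 ]
[161.8 395. ] [48.9, 491.7] [0.3202 0.399  0.005 ]
[283.5 315.1] [61.2, 116.9] [0.4572 0.2795 0.005 ]
[468.2 294.8] [23.2, 50.1] [0.4902 0.1057 0.005 ]
[ 60.  291.2] [65.4, 112.7] [0.4372 0.5055 0.005 ]
[330.6 265.7] [27.7, 44.3] [0.5095 0.2479 0.005 ]
[524.8 269.6] [59.3, 134.3] [0.5204 0.0404 0.005 ]
[109.8 243.8] [63.9, 72.0] [0.5017 0.4371 0.005 ]
[240.  227.3] [83.1, 97.7] [0.5331 0.3232 0.005 ]
[ 98.1 110.9] [71.9, 88.5] [0.6139 0.4487 0.005 ]
[295.5  14.7] [34.0, 93.3] [0.697 0.302 0.005]
[241.38521988 225.13508779]
```

```bash
python3 -m crank '0 0 0 -0.004 -0.0015 0.04 0.03; 0 0 0 -0.004 -0.0015 0.078 0.03; 0 0 0 -0.004 -0.0015 0.078 0.03; 0 0 0 -0.004 -0.0015 0.078 0.0; 0 0 0 -0.004 -0.0015 0.078 0.0; 0 0 0 -0.004 -0.0015 0.078 0.0; 0 0 0 -0.004 -0.0015 0.078 0.0; 0 0 0 -0.004 -0.0015 0.078 0.0'|grep -v eef; python3 -m crank '0 0 0 0 0 -0.04 0; 0 0 0 0 0 -0.09 0; 0 0 0 0 0 -0.14 0; 0 0 0 0 0 -0.16 0;0 0 0 0 0 -0.16 0'|grep -v eef; python3 f.py 0 7 155 -90 0 7 40 -90
```

```text
t: 45.2
ee_pos: [0.5378, 0.2927, -0.0102]
wrist_force: [-0.6, 0.0, 0.9]
gripper_width: 0.0078
grip_force: 29.2
t: 45.7
ee_pos: [0.5395, 0.2946, 0.154]
wrist_force: [0.1, 0.0, -0.7]
gripper_width: 0.0073
grip_force: 29.2
[0.5395 0.2946 0.154 ] [ 0.1  0.  -0.7] 45.7 [-0.22  0.49 -0.43  1.71  0.25  0.98 -2.18]
w          -0.001 -0.011 -0.002 -0.0232 0.2407 -0.0014   rows 4.8
w          -0.001 -0.011 -0.002 -0.0244 0.2408 0.1136   rows 5.3
```

```bash
python3 -m crank '0 0 0 -0.023 0.24 0 0; 0 0 0 -0.023 0.24 0 0; 0 0 0 -0.023 0.24 0 0; 0 0 0 -0.023 0.24 0 0; 0 0 0 -0.023 0.24 0 0; 0 0 0 -0.023 0.24 0 0; 0 0 0 -0.023 0.24 0 0; 0 0 0 -0.023 0.24 0 0; 0 0 0 -0.023 0.24 0 0'|grep -E "ee_pos|width"; python3 f.py 0 7 28.5 -90; python3 -c "
from go import *
o=observe(); d=np.array(o['ee_pos'])-T; print(d@TX,d@TY)"
```

```text
ee_pos: [0.5452, 0.0541, 0.1494]
gripper_width: 0.008
[0.5452 0.0541 0.1494] [-0.2 -0.4  0.4] 46.6 [ 0.17  0.39 -0.39  1.87  0.18  0.91 -1.74]
w          0.001 -0.003 0.001 0.0024 0.0014 0.1209   rows 2.4
-0.00269618030982583 0.008555365369294904
```

```bash
python3 -m crank '0 0 0 0.001 0.001 0.04 0; 0 0 0 0.001 0.001 0.08 0; 0 0 0 0.001 0.001 0.105 0; 0 0 0 0.001 0.001 0.12 0; 0 0 0 0.001 0.001 0.12 0;0 0 0 0.001 0.001 0.12 0'|grep -E "ee_pos|wrist_f"; python3 -m crank '0 0 0 0 0 0 0.02; 0 0 0 0 0 0 0.022; 0 0 0 0 0 0 0.022; 0 0 0 0 0 -0.03 0.022; 0 0 0 0 0 -0.08 0.022; 0 0 0 0 0 -0.12 0.03; 0 0 0 0 0 -0.12 0.03; 0 0 0 0 0 -0.12 0.03'|grep -E "ee_pos|wrist_f"
python3 - <<'E'
from m import *
from go import *
t=camera("top");s=camera("scene");w=camera("wrist")
for p,n,b in((s,"s",(310,230,450,420)),(t,"t",(90,170,210,290))):
    for a in rings(p,b): print(n,a[0].round(1),a[2],onz(p,a[0],.006).round(4))
cv2.imwrite("pics/w12.png",w["image"][:,:,::-1]); cv2.imwrite("pics/s12.png",s["image"][:,:,::-1])
for p,wr in((s,False),(w,True)):
  for d in look_for(p,"kada_a")[:5]: print(np.round(d["bbox"]),round(d["score"],2),(np.array([TX,TY])@(onz(p,((d["bbox"][0]+d["bbox"][2])/2,(d["bbox"][1]+d["bbox"][3])/2),.04,wr)-T)).round(4))
E
python3 g.py 0.4992 0.436 1 80 3
```

```text
ee_pos: [0.5479, 0.052, 0.0305]
wrist_force: [0.6, 0.8, 1.1]
ee_pos: [0.5479, 0.051, 0.1516]
wrist_force: [-0.4, -0.7, -0.3]
s [365.5 348.3] [249. 152. 163.] [0.6139 0.4501 0.006 ]
s [402.9 319.3] [177. 143. 118.] [0.5007 0.4386 0.006 ]
s [397.4 269.8] [241. 214. 149.] [0.4195 0.3302 0.006 ]
t [169.6 255.2] [202. 177. 125.] [0.4213 0.3297 0.006 ]
t [132.  224.6] [159. 129. 110.] [0.4994 0.4351 0.006 ]
t [130.8 182.4] [222. 134. 141.] [0.6136 0.4472 0.006 ]
[347. 331. 382. 368.] 0.88 [0.1382 0.402 ]
[398. 362. 434. 401.] 0.81 [0.111  0.5074]
[283. 207. 308. 229.] 0.68 [0.0119 0.0401]
[386. 304. 421. 337.] 0.61 [0.0273 0.4074]
[296. 205. 329. 237.] 0.29 [-0.0169  0.0749]
[212. 161. 292. 239.] 0.9 [0.0023 0.0329]
[  0. 174.  16. 223.] 0.88 [0.0088 0.3309]
[  0.  90.  10. 135.] 0.61 [0.1088 0.3184]
[547. 157. 560. 271.] 0.61 [-0.0129 -0.319 ]
[0.5457 0.051  0.1484] [ 0.5 -0.3  0.1] 48.2 0.03012985892292129 [ 0.18  0.39 -0.39  1.87  0.19  0.92 -1.74]
z80        0.002 -0.001 -0.002 0.0043 -0.4189 0.0812   rows 8.5
z3         0.002 -0.001 -0.002 0.0042 -0.4190 0.1582   rows 9.0
```

```bash
python3 -m crank '0 0 0 0.004 -0.419 0.06 0.03; 0 0 0 0.004 -0.419 0.06 0.03; 0 0 0 0.004 -0.419 0.06 0.03; 0 0 0 0.004 -0.419 0.06 0.03; 0 0 0 0.004 -0.419 0.06 0.03; 0 0 0 0.004 -0.419 0.06 0.03; 0 0 0 0.004 -0.419 0.06 0.03; 0 0 0 0.004 -0.419 0.06 0.03; 0 0 0 0.004 -0.419 0.06 0.03; 0 0 0 0.004 -0.419 0.081 0.03; 0 0 0 0.004 -0.419 0.081 0.03; 0 0 0 0.004 -0.419 0.081 0.03; 0 0 0 0.004 -0.419 0.081 0.03; 0 0 0 0.004 -0.419 0.081 0.03'|grep ee_pos
python3 g.py 0.4992 0.4365 1 80 3
python3 - <<'E'
from m import *
w=camera("wrist")
for x in rings(w,(200,100,559,300)): print(x[0].round(1),x[1],onz(w,x[0],.005,True).round(4))
print(proj(w,[.4992,.4365,.005],True))
E
```

```text
ee_pos: [0.4973, 0.4664, 0.069]
[0.4973 0.4664 0.069 ] [-0.3 -0.4  0.1] 49.6 0.029779073949471303 [-0.52  0.71 -0.4   1.57  0.33  0.93 -2.48]
z80        0.002 -0.005 -0.004 -0.0021 -0.0011 0.0024   rows 0.1
z3         0.002 -0.005 -0.004 -0.0025 -0.0012 0.0794   rows 1.6
[286. 296.] [6.4, 244.8] [0.4313 0.4552 0.005 ]
[470.9 291.5] [16.8, 48.4] [0.4483 0.2783 0.005 ]
[525.4 274.5] [42.3, 66.2] [0.4695 0.2107 0.005 ]
[235.8 266. ] [28.2, 45.2] [0.4539 0.4993 0.005 ]
[322.1 226. ] [83.0, 99.4] [0.4969 0.4358 0.005 ]
[328.6 107. ] [20.5, 72.1] [0.5867 0.4447 0.005 ]
[321.61974472 223.07873546]
```

```bash
python3 -m crank '0 0 0 -0.003 -0.0008 0.04 0.03; 0 0 0 -0.003 -0.0008 0.079 0.03; 0 0 0 -0.003 -0.0008 0.079 0.03; 0 0 0 -0.003 -0.0008 0.079 0.0; 0 0 0 -0.003 -0.0008 0.079 0.0; 0 0 0 -0.003 -0.0008 0.079 0.0; 0 0 0 -0.003 -0.0008 0.079 0.0; 0 0 0 -0.003 -0.0008 0.079 0.0'|grep -v eef; python3 -m crank '0 0 0 0 0 -0.04 0; 0 0 0 0 0 -0.09 0; 0 0 0 0 0 -0.14 0; 0 0 0 0 0 -0.17 0;0 0 0 0 0 -0.17 0;0 0 0 0 0 -0.17 0'|grep -v eef; python3 f.py -1 -7 155 -90
```

```text
t: 50.5
ee_pos: [0.4937, 0.4673, -0.0104]
wrist_force: [0.2, -0.8, 2.5]
gripper_width: 0.0071
grip_force: 30.3
t: 51.1
ee_pos: [0.493, 0.4676, 0.1597]
wrist_force: [-0.3, -1.2, -1.5]
gripper_width: 0.0076
grip_force: 30.3
[0.493  0.4676 0.1597] [-0.3 -1.2 -1.5] 51.1 [-0.51  0.6  -0.42  1.52  0.27  1.08 -2.44]
w          0.001 -0.005 -0.002 -0.0007 0.4323 0.0053   rows 8.6
```

```bash
python3 -m crank '0 0 0 0 0.432 0.005 0; 0 0 0 0 0.432 0.005 0; 0 0 0 0 0.432 0.005 0; 0 0 0 0 0.432 0.005 0; 0 0 0 0 0.432 0.005 0; 0 0 0 0 0.432 0.005 0; 0 0 0 0 0.432 0.005 0; 0 0 0 0 0.432 0.005 0; 0 0 0 0 0.432 0.005 0; 0 0 0 0 0.432 0.005 0; 0 0 0 0 0.432 0.005 0; 0 0 0 0 0.432 0.005 0; 0 0 0 0 0.432 0.005 0; 0 0 0 0 0.432 0.005 0'|grep -E "ee_pos|width"; python3 f.py -1 -7 28.5 -90
```

```text
ee_pos: [0.549, 0.0408, 0.1546]
gripper_width: 0.0073
[0.549  0.0408 0.1546] [-0.5  0.8 -0.5] 52.5 [ 0.17  0.38 -0.36  1.86  0.17  0.92 -1.71]
w          0.001 -0.003 0.000 -0.0007 0.0016 0.1261   rows 2.5
```

```bash
python3 -m crank '0 0 0 -0.001 0.0046 0.04 0; 0 0 0 -0.001 0.0046 0.08 0; 0 0 0 -0.001 0.0046 0.105 0; 0 0 0 -0.001 0.0046 0.121 0; 0 0 0 -0.001 0.0046 0.121 0;0 0 0 -0.001 0.0046 0.121 0'|grep -E "ee_pos|wrist_f"; python3 -m crank '0 0 0 0 0 0 0.02; 0 0 0 0 0 0 0.022; 0 0 0 0 0 0 0.022; 0 0 0 0 0 -0.03 0.022; 0 0 0 0 0 -0.08 0.022; 0 0 0 0 0 -0.13 0.03; 0 0 0 0 0 -0.13 0.03; 0 0 0 0 0 -0.13 0.03'|grep -E "ee_pos|wrist_f"
python3 - <<'E'
from m import *
from go import *
t=camera("top");s=camera("scene");w=camera("wrist")
for p,n,b in((s,"s",(310,230,450,420)),(t,"t",(90,170,210,290))):
    for a in rings(p,b): print(n,a[0].round(1),a[2],onz(p,a[0],.006).round(4))
for p,wr in((s,False),(w,True)):
  for d in look_for(p,"kada_a")[:6]: print(np.round(d["bbox"]),round(d["score"],2),(np.array([TX,TY])@(onz(p,((d["bbox"][0]+d["bbox"][2])/2,(d["bbox"][1]+d["bbox"][3])/2),.04,wr)-T)).round(4))
E
python3 g.py 0.421 0.330 -1 80 3
```

```text
ee_pos: [0.5495, 0.0352, 0.034]
wrist_force: [0.5, -0.1, -0.8]
ee_pos: [0.5503, 0.0345, 0.1662]
wrist_force: [-1.0, -0.3, -0.7]
s [365.5 348.3] [249. 152. 163.] [0.614 0.45  0.006]
s [397.4 269.8] [241. 214. 149.] [0.4195 0.3302 0.006 ]
t [169.6 255.2] [201. 175. 125.] [0.4214 0.3296 0.006 ]
t [130.8 182.4] [217. 130. 136.] [0.6136 0.447  0.006 ]
[285. 207. 308. 228.] 0.7 [0.0071 0.0396]
[267. 192. 294. 213.] 0.7 [ 0.0042 -0.0302]
[351. 333. 382. 368.] 0.68 [0.1373 0.4065]
[397. 361. 436. 403.] 0.55 [0.1105 0.5081]
[274. 161. 353. 239.] 0.97 [-0.0021 -0.0409]
[197. 158. 274. 233.] 0.79 [0.0027 0.033 ]
[  0.  93.  10. 135.] 0.79 [0.1086 0.3173]
[0.5478 0.0344 0.1624] [-0.1  0.6 -0. ] 54.1 0.03000291923904123 [ 0.19  0.37 -0.37  1.86  0.16  0.94 -1.69]
z80        0.002 -0.001 -0.002 -0.0869 -0.2788 0.0953   rows 6.1
z3         0.002 -0.001 -0.002 -0.0869 -0.2789 0.1723   rows 6.8
```

```bash
python3 -m crank '0 0 0 -0.087 -0.279 0.07 0.03; 0 0 0 -0.087 -0.279 0.07 0.03; 0 0 0 -0.087 -0.279 0.07 0.03; 0 0 0 -0.087 -0.279 0.07 0.03; 0 0 0 -0.087 -0.279 0.07 0.03; 0 0 0 -0.087 -0.279 0.07 0.03; 0 0 0 -0.087 -0.279 0.095 0.03; 0 0 0 -0.087 -0.279 0.095 0.03; 0 0 0 -0.087 -0.279 0.095 0.03; 0 0 0 -0.087 -0.279 0.095 0.03; 0 0 0 -0.087 -0.279 0.095 0.03'|grep ee_pos
python3 g.py 0.421 0.330 -1 80 4
python3 - <<'E'
from m import *
w=camera("wrist")
for x in rings(w,(150,150,350,280)): print(x[0].round(1),x[1],onz(w,x[0],.007,True).round(4))
print(proj(w,[.421,.330,.007],True))
for d in look_for(w,"bangle_bone")[:2]: print(np.round(d["bbox"]),d["score"],onz(w,((d["bbox"][0]+d["bbox"][2])/2,(d["bbox"][1]+d["bbox"][3])/2),.007,True).round(4))
E
```

```text
ee_pos: [0.4279, 0.2987, 0.0688]
[0.4279 0.2987 0.0688] [-0.3 -0.3  0.1] 55.2 0.029730740512251587 [-0.32  0.47 -0.42  1.99  0.29  0.74 -2.36]
z80        0.002 -0.005 -0.005 -0.0027 -0.0009 0.0023   rows 0.1
z4         0.002 -0.005 -0.005 -0.0031 -0.0011 0.0783   rows 1.6
[330.3 262.9] [27.9, 34.0] [0.3981 0.2564 0.007 ]
[239.9 225.4] [82.7, 87.4] [0.4207 0.3309 0.007 ]
[241.11168036 225.15841827]
[196. 177. 290. 266.] 0.63 [0.4241 0.3288 0.007 ]
```

```bash
python3 -m crank '0 0 0 -0.003 -0.0015 0.04 0.03; 0 0 0 -0.003 -0.0015 0.078 0.03; 0 0 0 -0.003 -0.0015 0.078 0.03; 0 0 0 -0.003 -0.0015 0.078 0.0; 0 0 0 -0.003 -0.0015 0.078 0.0; 0 0 0 -0.003 -0.0015 0.078 0.0; 0 0 0 -0.003 -0.0015 0.078 0.0; 0 0 0 -0.003 -0.0015 0.078 0.0'|grep -v eef; python3 -m crank '0 0 0 0 0 -0.04 0; 0 0 0 0 0 -0.09 0; 0 0 0 0 0 -0.14 0; 0 0 0 0 0 -0.17 0;0 0 0 0 0 -0.17 0;0 0 0 0 0 -0.17 0'|grep -v eef; python3 f.py -1 4 160 -90
```

```text
t: 56.15
ee_pos: [0.4241, 0.3006, -0.0093]
wrist_force: [-1.1, -0.7, 5.2]
gripper_width: 0.0081
grip_force: 29.2
t: 56.75
ee_pos: [0.4233, 0.3007, 0.1606]
wrist_force: [-0.2, -0.9, -1.4]
gripper_width: 0.0082
grip_force: 29.2
[0.4233 0.3007 0.1606] [-0.2 -0.9 -1.4] 56.8 [-0.26  0.34 -0.49  1.93  0.2   0.92 -2.29]
w          0.002 -0.005 -0.002 0.0903 0.2650 0.0015   rows 5.6
```

```bash
python3 -m crank '0 0 0 0.09 0.265 0 0; 0 0 0 0.09 0.265 0 0; 0 0 0 0.09 0.265 0 0; 0 0 0 0.09 0.265 0 0; 0 0 0 0.09 0.265 0 0; 0 0 0 0.09 0.265 0 0; 0 0 0 0.09 0.265 0 0; 0 0 0 0.09 0.265 0 0; 0 0 0 0.09 0.265 0 0; 0 0 0 0.09 0.265 0 0; 0 0 0 0.09 0.265 0 0; 0 0 0 0.09 0.265 0 0'|grep -E "ee_pos|width"; python3 f.py -1 4 37.5 -90
```

```text
ee_pos: [0.5467, 0.0508, 0.1609]
gripper_width: 0.0079
[0.5467 0.0508 0.1609] [ 0.5  0.3 -0.4] 58.0 [ 0.16  0.37 -0.37  1.86  0.16  0.94 -1.72]
w          0.002 -0.004 -0.001 0.0002 0.0009 0.1234   rows 2.5
```

```bash
python3 -m crank '0 0 0 0 0.001 0.04 0; 0 0 0 0 0.001 0.08 0; 0 0 0 0 0.001 0.105 0; 0 0 0 0 0.001 0.123 0; 0 0 0 0 0.001 0.123 0;0 0 0 0 0.001 0.123 0'|grep -E "ee_pos|wrist_f"; python3 -m crank '0 0 0 0 0 0 0.02; 0 0 0 0 0 0 0.022; 0 0 0 0 0 0 0.022; 0 0 0 0 0 -0.03 0.022; 0 0 0 0 0 -0.08 0.022; 0 0 0 0 0 -0.13 0.03; 0 0 0 0 0 -0.13 0.03; 0 0 0 0 0 -0.13 0.03'|grep -E "ee_pos|wrist_f"
python3 - <<'E'
from m import *
from go import *
s=camera("scene");w=camera("wrist");t=camera("top")
for q,z in(("kada_a",.04),("bangle_bone",.05)):
 for p,wr in((s,False),(w,True)):
  for d in look_for(p,q)[:4]: print(q,np.round(d["bbox"]),round(d["score"],2),(np.array([TX,TY])@(onz(p,((d["bbox"][0]+d["bbox"][2])/2,(d["bbox"][1]+d["bbox"][3])/2),z,wr)-T)).round(4))
# stand / mirror / showcase geometry
cv2.imwrite("pics/t13.png",t["image"][:,:,::-1]); cv2.imwrite("pics/s13.png",s["image"][:,:,::-1]);cv2.imwrite("pics/w13.png",w["image"][:,:,::-1])
for p,n in((t,"t"),(s,"s")):
 for q in("mirror","stand","showcase"):
  for d in trace(p,q)[:1]: print(n,q,np.round(d["bbox"]),round(d["score"],2)); np.save(f"pics/{n}_{q}.npy",d["region"])
E
```

```text
ee_pos: [0.5475, 0.0492, 0.0381]
wrist_force: [-0.8, -0.4, -0.3]
ee_pos: [0.5484, 0.0489, 0.1701]
wrist_force: [0.4, -0.0, 0.1]
kada_a [265. 192. 292. 213.] 0.75 [ 0.0082 -0.0333]
kada_a [352. 334. 382. 368.] 0.62 [0.1364 0.4071]
kada_a [396. 365. 433. 400.] 0.61 [0.1136 0.5076]
kada_a [287. 206. 306. 229.] 0.6 [0.0067 0.0396]
kada_a [220. 160. 282. 228.] 0.92 [0.0041 0.0331]
kada_a [178. 145. 206. 256.] 0.63 [-0.0017  0.0918]
kada_a [289. 164. 365. 238.] 0.6 [-0.0033 -0.0398]
kada_a [  0.  90.  19. 138.] 0.55 [0.1088 0.328 ]
bangle_bone [282. 202. 312. 227.] 0.74 [0.0051 0.0385]
bangle_bone [252. 193. 294. 237.] 0.65 [0.0559 0.0034]
bangle_bone [213. 161. 292. 240.] 0.62 [0.0004 0.0309]
bangle_bone [177. 146. 206. 261.] 0.57 [-0.0022  0.0895]
bangle_bone [444. 303. 486. 324.] 0.23 [-0.141  -0.2185]
t mirror [361. 258. 422. 270.] 0.74
t stand [360. 252. 410. 280.] 0.88
t showcase [409. 151. 529. 279.] 0.86
s mirror [293. 209. 331. 238.] 0.74
s stand [260. 133. 290. 159.] 0.6
s showcase [161.  78. 263. 159.] 0.77
```

Both kadas sit at (0,+34) and (−2,−40) mm in the tray, with bone stacked on the first at (0,+33). Now the mirror.

```bash
python3 e.py 0.45 -0.22 0.32 6
```

```text
[0.547  0.049  0.1676] [-0.9 -0.4  0.6] 60.0 [ 0.17  0.36 -0.37  1.85  0.16  0.95 -1.72]
down       0.004 -0.001 -1.544 -0.1309 0.2543 -0.1523   rows 10.3
```

```bash
python3 -m crank '0 0 -0.7 -0.05 0.05 -0.152 0.04; 0 0 -1.544 -0.131 0.254 -0.152 0.04; 0 0 -1.544 -0.131 0.254 -0.152 0.04; 0 0 -1.544 -0.131 0.254 -0.152 0.04; 0 0 -1.544 -0.131 0.254 -0.152 0.04; 0 0 -1.544 -0.131 0.254 -0.152 0.04; 0 0 -1.544 -0.131 0.254 -0.152 0.04; 0 0 -1.544 -0.131 0.254 -0.152 0.04; 0 0 -1.544 -0.131 0.254 -0.152 0.04; 0 0 -1.544 -0.131 0.254 -0.152 0.04; 0 0 -1.544 -0.131 0.254 -0.152 0.04; 0 0 -1.544 -0.131 0.254 -0.152 0.04; 0 0 -1.544 -0.131 0.254 -0.152 0.04; 0 0 -1.544 -0.131 0.254 -0.152 0.04; 0 0 -1.544 -0.131 0.254 -0.152 0.04; 0 0 -1.544 -0.131 0.254 -0.152 0.04; 0 0 -1.544 -0.131 0.254 -0.152 0.04'|grep ee_pos
python3 - <<'E'
from h import *
w=camera("wrist"); o=observe(); print(np.round(o["ee_pos"],3),np.round(o["joint_positions"],2),w["eye"])
for q in("mirror","stand","showcase"):
  for d in look_for(w,q)[:2]: print(q,np.round(d["bbox"]),round(d["score"],2))
import pickle; pickle.dump({k:w[k] for k in("image","mtx","eye","rotation")},open("wA.pkl","wb"))
save(w,"wA.png",None,1.3)
E
```

```text
ee_pos: [0.4499, -0.2197, 0.3199]
[ 0.45 -0.22  0.32] [ 0.75  0.12 -0.38  1.78  0.05  1.24  0.46] [ 0.44174965 -0.14233684  0.4920185 ]
mirror [239. 133. 260. 241.] 0.9
stand [232. 129. 282. 219.] 0.6
showcase [238. 225. 424. 347.] 0.63
```

View pics/wA.png

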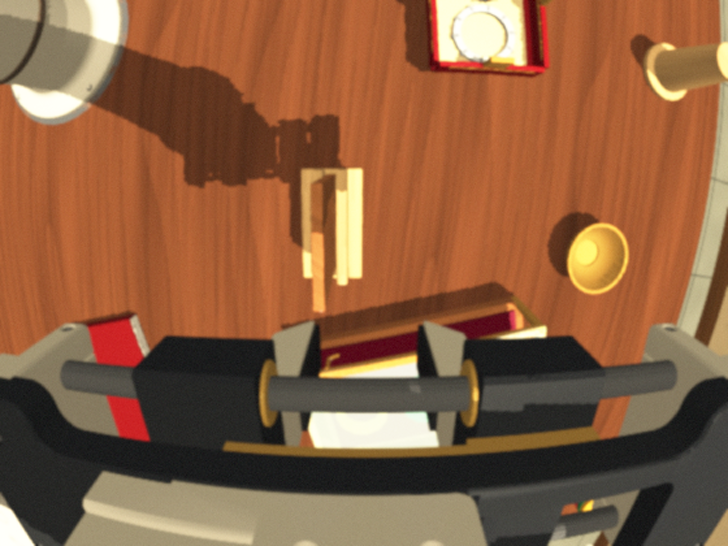

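The wrist view shows the mirror's top edge as a strip from about (243,139) to (245,238) px, the stand under it, and the showcase front edge running below right. I'll fit poses by matching silhouettes in the calibrated views.

```bash
cat > fit.py <<'E'
from go import *
import pickle
from scipy.optimize import minimize
t=camera("top"); s=camera("scene"); w=pickle.load(open("wA.pkl","rb"))
def reg(p,q): 
    r=[d for d in trace(p,q)]; return r[0] if r else None
def box(x,y,yaw,dx,dy,z0,z1):
    c,sn=np.cos(yaw),np.sin(yaw); return np.array([[x+c*a-sn*b,y+sn*a+c*b,z] for a in(-dx/2,dx/2) for b in(-dy/2,dy/2) for z in(z0,z1)])
def hull(p,P,wr=False,S=4):
    q=np.array([proj(p,X,wr) for X in P],np.float32); h=cv2.convexHull(q); m=np.zeros((420*S,560*S),np.uint8); cv2.fillConvexPoly(m,np.round((h+.5)*S-.5).astype(np.int32),1); return m.astype(bool)
def fit(views,x0,dims,n=""):
    R_=[(p,cv2.resize(r.astype(np.uint8),None,fx=4,fy=4,interpolation=cv2.INTER_NEAREST).astype(bool)) for p,r in views]
    f=lambda v:-sum((lambda m:(m&r).sum()/(m|r).sum())(hull(p,box(v[0],v[1],v[2],*dims))) for p,r in R_)
    b=minimize(f,x0,method="Nelder-Mead",options=dict(initial_simplex=[x0,[x0[0]+.02,*x0[1:]],[x0[0],x0[1]+.02,x0[2]],[*x0[:2],x0[2]+.1]],xatol=1e-4,fatol=1e-4))
    print(n,b.x.round(4),np.degrees(b.x[2]).round(1),(-b.fun/len(views)).round(3)); return b.x
if __name__=="__main__":
    for q,x0,d in(("showcase",[.55,-.43,-1.26],(.18,.28,0,.1)),("stand",[.409,-.226,.1],(.07,.13,0,.034)),("mirror",[.405,-.226,.1],(.01,.11,.008,.153))):
        rt,rs=reg(t,q),reg(s,q); print(q,rt and np.round(rt["bbox"]),rs and np.round(rs["bbox"]))
        if rt: fit([(t,rt["region"])],x0,d,q+" top")
        if rs and q!="mirror": fit([(s,rs["region"])],x0,d,q+" scn")
        if rt and rs and q!="mirror": fit([(t,rt["region"]),(s,rs["region"])],x0,d,q+" both")
    for u in((243.8,138.5),(245.4,238.5)): print("wrist mirror end",onz(w,u,.153,True).round(4))
    # mirror edge columns in wrist picture
    im=w["image"].astype(int)
    for r in(190,205,220,232): print(r,[tuple(im[r,c]) for c in range(234,258,2)])
E
python3 fit.py
```

```text
showcase [408. 150. 490. 207.] [159.  82. 261. 163.]
showcase top [ 0.7193 -0.3768 -1.3556] -77.7 0.17
showcase scn [ 0.5476 -0.4244 -1.2475] -71.5 0.971
showcase both [ 0.5479 -0.4238 -1.2653] -72.5 0.567
stand [360. 248. 413. 283.] [258. 134. 304. 162.]
stand top [ 0.4092 -0.2314  0.1258] 7.2 0.807
stand scn [ 0.4153 -0.222   0.0291] 1.7 0.542
stand both [ 0.4096 -0.2307  0.1111] 6.4 0.668
mirror [251. 228. 317. 236.] [269.  99. 296. 155.]
mirror top [ 0.405 -0.226  0.1  ] 5.7 0.0
wrist mirror end [ 0.4041 -0.1694  0.153 ]
wrist mirror end [ 0.414  -0.2801  0.153 ]
190 [(np.int64(215), np.int64(165), np.int64(95)), (np.int64(223), np.int64(171), np.int64(98)), (np.int64(215), np.int64(160), np.int64(93)), (np.int64(243), np.int64(170), np.int64(87)), (np.int64(250), np.int64(179), np.int64(93)), (np.int64(250), np.int64(179), np.int64(91)), (np.int64(250), np.int64(179), np.int64(91)), (np.int64(227), np.int64(137), np.int64(69)), (np.int64(137), np.int64(78), np.int64(41)), (np.int64(131), np.int64(76), np.int64(40)), (np.int64(123), np.int64(72), np.int64(34)), (np.int64(133), np
[... 983 characters left out ...]
np.int64(42)), (np.int64(136), np.int64(78), np.int64(43)), (np.int64(153), np.int64(90), np.int64(50)), (np.int64(168), np.int64(92), np.int64(49))]
232 [(np.int64(164), np.int64(92), np.int64(50)), (np.int64(166), np.int64(91), np.int64(51)), (np.int64(167), np.int64(90), np.int64(51)), (np.int64(202), np.int64(117), np.int64(61)), (np.int64(250), np.int64(177), np.int64(91)), (np.int64(251), np.int64(186), np.int64(96)), (np.int64(252), np.int64(186), np.int64(94)), (np.int64(248), np.int64(176), np.int64(89)), (np.int64(178), np.int64(104), np.int64(53)), (np.int64(161), np.int64(90), np.int64(51)), (np.int64(168), np.int64(93), np.int64(52)), (np.int64(171), np.int64(93), np.int64(50))]
```

```bash
python3 - <<'E'
from fit import *
rt=np.load("pics/t_showcase.npy"); rs=reg(s,"showcase")["region"]; d=(.18,.28,0,.1); x0=[.55,-.43,-1.26]
fit([(t,rt)],x0,d,"top"); b=fit([(t,rt),(s,rs)],x0,d,"both")
m=reg(s,"mirror"); print(np.round(m["bbox"]), s["image"][m["region"]].mean(0))
x,y,a=b; X=np.array([np.cos(a),np.sin(a),0]); Y=np.array([-np.sin(a),np.cos(a),0])
f=np.array([x,y,0])-.09*X; print("front mid",f,"X",X,"Y",Y)
# check edges in wrist picture
for k in(-.14,0,.14): print(k,"top edge px",proj(w,f+Y*k+Z*.1,True).round(1),"bottom",proj(w,f+Y*k,True).round(1))
E
python3 e.py 0.409 -0.2247 0.16 5.5; python3 e.py 0.409 -0.2247 0.1125 5.5
```

```text
top [ 0.5451 -0.4285 -1.255 ] -71.9 0.986
both [ 0.5451 -0.4285 -1.255 ] -71.9 0.493
[269. 100. 295. 157.] [142.62555066  79.14427313  39.84581498]
front mid [ 0.51719677 -0.34296017  0.        ] X [ 0.31053295 -0.95056262  0.        ] Y [0.95056262 0.31053295 0.        ]
-0.14 top edge px [224. 292.] bottom [233.6 261.6]
0 top edge px [322.5 273.9] bottom [315.6 245.6]
0.14 top edge px [418.9 251.9] bottom [396.5 228. ]
[ 0.4499 -0.2198  0.3199] [-0.2  0.2 -0.2] 62.5 [ 0.75  0.12 -0.38  1.78  0.05  1.24  0.46]
down       0.004 0.002 0.009 -0.0003 -0.0417 0.1597   rows 3.3
[ 0.4499 -0.2198  0.3199] [-0.2  0.2 -0.2] 62.5 [ 0.75  0.12 -0.38  1.78  0.05  1.24  0.46]
down       0.004 0.002 0.009 -0.0002 -0.0419 0.2072   rows 4.2
```

```bash
python3 -m crank '0 0 0.008 0 -0.042 0.05 0.04; 0 0 0.008 0 -0.042 0.1 0.04; 0 0 0.008 0 -0.042 0.15 0.04; 0 0 0.008 0 -0.042 0.15 0.04; 0 0 0.008 0 -0.042 0.18 0.04; 0 0 0.008 0 -0.042 0.207 0.04; 0 0 0.008 0 -0.042 0.207 0.04; 0 0 0.008 0 -0.042 0.207 0.04'|grep -v eef; python3 -m crank '0 0 0 0 0 0 0.03; 0 0 0 0 0 0 0.02; 0 0 0 0 0 0 0.0; 0 0 0 0 0 0 0.0; 0 0 0 0 0 0 0.0;0 0 0 0 0 0 0.0'|grep -v eef
```

```text
t: 63.3
ee_pos: [0.4099, -0.2247, 0.1138]
wrist_force: [0.7, 0.2, -0.0]
gripper_width: 0.0403
grip_force: 0.0
t: 63.9
ee_pos: [0.4089, -0.2247, 0.1133]
wrist_force: [-2.3, 0.7, 4.8]
gripper_width: 0.0099
grip_force: 30.0
```

```bash
cat > pl.py <<'E'
from go import *
a=np.radians(-71.9); X=np.array([np.cos(a),np.sin(a),0]); Y=np.array([-np.sin(a),np.cos(a),0]); F=np.array([.5172,-.3430,0])
L=.1053
def mp(ox,oy,oz,tilt):
    q=np.radians(tilt); mz=np.cos(q)*Z+np.sin(q)*X; mx=np.cos(q)*X-np.sin(q)*Z
    return F+X*ox/1000+Y*oy/1000+Z*oz/1000+L*mz, frame(-mz,mx)
o=observe(); print(np.round(o["ee_pos"],4),np.round(o["wrist_force"],1),round(o["t"],1),round(o["gripper_width"],4),np.round(o["joint_positions"],2))
rows([("A",*mp(-75,25,70,0)),("A2",*mp(-60,25,30,0)),("B",*mp(-50,25,12,15)),("C",*mp(-33,25,6,15)),("D",*mp(-33,25,1.8,15)),("E",*mp(-33,25,0.8,15)),("up",*(lambda p,M:(p-M[:,2]*.08,M))(*mp(-33,25,0.8,15)))])
E
python3 -m crank '0 0 0 0 0 -0.02 0; 0 0 0 0 0 -0.05 0; 0 0 0 0 0 -0.08 0; 0 0 0 0 0 -0.08 0; 0 0 0 0 0 -0.08 0'|grep -v eef; python3 pl.py
```

```text
t: 64.4
ee_pos: [0.4086, -0.2245, 0.1928]
wrist_force: [-0.0, 0.1, -2.4]
gripper_width: 0.0096
grip_force: 30.0
[ 0.4086 -0.2245  0.1928] [-0.   0.1 -2.4] 64.4 0.0096 [ 0.77  0.18 -0.36  2.02  0.08  0.95  0.47]
A          0.005 -0.001 1.351 -0.0497 0.1047 0.0181   rows 9.0
A2         0.005 -0.001 1.351 -0.0642 0.1078 0.0581   rows 0.9
B          0.226 0.176 1.343 -0.1005 0.1159 0.0799   rows 1.7
C          0.226 0.176 1.343 -0.1171 0.1195 0.0859   rows 0.4
D          0.226 0.176 1.343 -0.1171 0.1195 0.0901   rows 0.1
E          0.226 0.176 1.343 -0.1171 0.1195 0.0911   rows 0.0
up         0.226 0.176 1.343 -0.1375 0.1243 0.0139   rows 1.6
```

```bash
python3 -m crank '0 0 0.2 -0.01 0.02 0 0; 0 0 0.35 -0.02 0.04 0 0; 0 0 0.5 -0.03 0.06 0 0; 0 0 0.65 -0.04 0.08 0 0; 0 0 0.8 -0.05 0.105 0 0; 0 0 0.95 -0.05 0.105 0.01 0; 0 0 1.1 -0.05 0.105 0.018 0; 0 0 1.25 -0.05 0.105 0.018 0; 0 0 1.351 -0.05 0.105 0.018 0; 0 0 1.351 -0.05 0.105 0.018 0; 0 0 1.351 -0.05 0.105 0.018 0; 0 0 1.351 -0.05 0.105 0.018 0; 0 0 1.351 -0.05 0.105 0.018 0; 0 0 1.351 -0.05 0.105 0.018 0'|grep -v eef; python3 pl.py
```

```text
t: 65.8
ee_pos: [0.5179, -0.2641, 0.1751]
wrist_force: [-0.0, -0.0, -1.9]
gripper_width: 0.0097
grip_force: 30.0
[ 0.5179 -0.2641  0.1751] [-0.  -0.  -1.9] 65.8 0.0097 [ 0.52  0.39 -0.12  1.78  0.06  0.98 -0.88]
A          0.003 -0.003 0.001 -0.0002 -0.0002 -0.0002   rows 0.0
A2         0.003 -0.003 0.001 -0.0003 0.0147 0.0399   rows 0.9
B          0.264 -0.003 0.002 -0.0004 0.0519 0.0615   rows 1.7
C          0.264 -0.003 0.002 -0.0005 0.0689 0.0676   rows 0.4
D          0.264 -0.003 0.002 -0.0005 0.0689 0.0718   rows 0.1
E          0.264 -0.003 0.002 -0.0005 0.0689 0.0728   rows 0.0
up         0.264 -0.003 0.002 -0.0003 0.0898 -0.0044   rows 1.6
```

```bash
python3 -m crank '0 0 0 0 0.015 0.04 0; 0.1 0 0 0 0.03 0.048 0; 0.2 0 0 0 0.045 0.056 0; 0.264 0 0 0 0.052 0.0615 0; 0.264 0 0 0 0.06 0.064 0; 0.264 0 0 0 0.069 0.0676 0; 0.264 0 0 0 0.069 0.0676 0; 0.264 0 0 0 0.069 0.0676 0'|grep -v eef; python3 -m crank '0 0 0 0 -0.0008 0.003 0; 0 0 0 0 -0.001 0.0042 0; 0 0 0 0 -0.001 0.0042 0; 0 0 0 0 -0.001 0.0042 0'|grep -v eef; python3 pl.py
```

```text
t: 66.6
ee_pos: [0.5404, -0.3285, 0.1084]
wrist_force: [0.9, -0.3, -1.9]
gripper_width: 0.0096
grip_force: 30.0
t: 67.0
ee_pos: [0.5391, -0.3276, 0.1042]
wrist_force: [-0.5, -0.8, -1.7]
gripper_width: 0.01
grip_force: 30.0
[ 0.5391 -0.3276  0.1042] [-0.5 -0.8 -1.7] 67.0 0.01 [ 0.7   0.69 -0.15  1.49 -0.08  1.17 -0.64]
A          -0.261 -0.003 0.001 -0.0003 -0.0832 -0.0514   rows 2.0
A2         -0.261 -0.003 0.001 -0.0005 -0.0584 -0.0166   rows 0.9
B          0.001 -0.003 0.002 -0.0006 -0.0168 -0.0054   rows 1.7
C          0.001 -0.003 0.002 -0.0006 0.0011 -0.0040   rows 0.4
D          0.001 -0.003 0.002 -0.0006 0.0022 0.0001   rows 0.1
E          0.001 -0.003 0.002 -0.0006 0.0025 0.0011   rows 0.0
up         0.001 -0.003 0.002 -0.0004 0.0025 -0.0789   rows 1.6
```

```bash
for i in 1 2 3; do python3 -m crank '0 0 0 0 0.0008 0.001 0; 0 0 0 0 0.0008 0.001 0; 0 0 0 0 0.0008 0.001 0'|grep -E "ee_pos|wrist_f"; done
```

```text
ee_pos: [0.5395, -0.3283, 0.1031]
wrist_force: [-0.1, -0.5, 1.1]
ee_pos: [0.54, -0.3286, 0.1029]
wrist_force: [-1.0, 1.1, 5.7]
ee_pos: [0.5401, -0.3287, 0.1027]
wrist_force: [-2.1, 1.2, 11.5]
```

```bash
python3 -m crank '0 0 0 0 -0.0004 -0.0015 0; 0 0 0 0 -0.0004 -0.0015 0'|grep -E "ee_pos|wrist_f"; python3 -m crank '0 0 0 0 -0.0004 0 0.013; 0 0 0 0 -0.0004 0 0.016; 0 0 0 0 -0.0004 0 0.02; 0 0 0 0 -0.0004 0 0.024; 0 0 0 0 -0.0004 0 0.024; 0 0 0 0 -0.0004 0 0.024'|grep -E "wrist_f|width"; python3 -m crank '0 0 0 0 0 -0.01 0.024; 0 0 0 0 0 -0.02 0.024; 0 0 0 0 0 -0.04 0.024; 0 0 0 0 0 -0.08 0.024; 0 0 0 0 0 -0.13 0.024; 0 0 0 0 0 -0.13 0.024; 0 0 0 0 0 -0.13 0.024'|grep -E "ee_pos|wrist_f"
python3 - <<'E'
from pl import *
s=camera("scene"); w=camera("wrist"); t=camera("top")
for d in look_for(s,"mirror")[:2]: print("scn",np.round(d["bbox"]),round(d["score"],2))
for d in look_for(w,"mirror")[:2]: print("wr",np.round(d["bbox"]),round(d["score"],2))
for d in look_for(t,"mirror")[:2]: print("top",np.round(d["bbox"]),round(d["score"],2))
for ti,ox in((15,-33),(20,-42),(17,-33),(10,-33)):
    q=np.radians(ti); mz=np.cos(q)*Z+np.sin(q)*X; mx=np.cos(q)*X-np.sin(q)*Z; O=F+X*ox/1000+Y*.025
    P=[O+mx*a+Y*b+mz*c for a in(-.005,.005) for b in(-.055,.055) for c in(0,.145)]
    for p,wr in((s,False),(w,True),(t,False)):
        qx=np.array([proj(p,v,wr) for v in P]); print(ti,ox,qx.min(0).round(),qx.max(0).round())
np.save("pics/s14.npy",s["image"]); cv2.imwrite("pics/s14.png",s["image"][:,:,::-1]); cv2.imwrite("pics/w14.png",w["image"][:,:,::-1])
E
```

```text
ee_pos: [0.5399, -0.3288, 0.1029]
wrist_force: [-1.2, 2.2, 6.2]
wrist_force: [0.6, -0.1, 0.3]
gripper_width: 0.0239
ee_pos: [0.5506, -0.3624, 0.2306]
wrist_force: [-0.2, 0.4, -0.5]
[ 0.5506 -0.3624  0.2306] [-0.2  0.4 -0.5] 69.4 0.024 [ 0.72  0.62 -0.14  1.3  -0.08  1.42 -0.64]
A          -0.257 -0.006 0.000 -0.0011 -0.0864 0.0799   rows 2.4
A2         -0.257 -0.006 0.000 -0.0014 -0.0617 0.1148   rows 0.9
B          0.005 -0.006 0.001 -0.0015 -0.0202 0.1262   rows 1.7
C          0.005 -0.006 0.001 -0.0015 -0.0022 0.1277   rows 0.4
D          0.005 -0.006 0.001 -0.0015 -0.0012 0.1317   rows 0.1
E          0.005 -0.006 0.001 -0.0015 -0.0009 0.1327   rows 0.0
up         0.005 -0.006 0.001 -0.0011 -0.0005 0.0527   rows 1.6
scn [210.  99. 247. 156.] 0.83
scn [293. 208. 329. 238.] 0.41
wr [276. 134. 292. 268.] 0.79
top [404. 186. 455. 241.] 0.97
top [250. 226. 315. 236.] 0.73
15 -33 [209.  98.] [248. 157.]
15 -33 [278. 136.] [290. 269.]
15 -33 [402. 186.] [452. 241.]
20 -42 [208.  99.] [250. 158.]
20 -42 [273. 136.] [295. 268.]
20 -42 [399. 186.] [453. 242.]
17 -33 [208.  98.] [248. 157.]
17 -33 [280. 136.] [296. 269.]
17 -33 [402. 186.] [454. 241.]
10 -33 [211.  99.] [248. 157.]
10 -33 [262. 136.] [288. 269.]
10 -33 [402. 187.] [448. 241.]
```

```bash
python3 -m crank '0 0 0 0 -0.02 -0.05 0.024; 0 0 0 0 -0.03 -0.08 0.024; 0 0 0 0 -0.03 -0.08 0.024; 0 0 0 0 -0.03 -0.08 0.024; 0 0 0 0 -0.03 -0.08 0.024; 0 0 0 0 -0.03 -0.08 0.024; 0 0 0 0 -0.03 -0.08 0.024; 0 0 0 0 -0.03 -0.08 0.024'|grep -E "ee_pos|wrist_f|t:"
python3 - <<'E'
from go import *
s=camera("scene"); t=camera("top")
for q,z in(("mirror",.1),("kada_a",.04),("bangle_bone",.05),("red_box",.04),("brass_bowl",.04)):
  for p,n in((s,"s"),(t,"t")):
    for d in look_for(p,q)[:4]: print(q,n,np.round(d["bbox"]).astype(int).tolist(),round(d["score"],2),(np.array([TX,TY])@(onz(p,((d["bbox"][0]+d["bbox"][2])/2,(d["bbox"][1]+d["bbox"][3])/2),z)-T)).round(3))
E
```

```text
t: 70.5
ee_pos: [0.5464, -0.353, 0.3118]
eef_rot: [0.979, 0.156, -0.02, -0.13]
wrist_force: [0.6, 0.4, -0.2]
mirror s [210, 98, 249, 155] 0.73 [-0.042 -0.33 ]
mirror t [404, 186, 451, 242] 0.58 [-0.062 -0.358]
kada_a s [350, 332, 383, 367] 0.87 [0.136 0.404]
kada_a s [394, 362, 434, 401] 0.71 [0.113 0.505]
kada_a s [270, 192, 293, 211] 0.46 [ 0.    -0.031]
kada_a t [358, 251, 413, 284] 0.74 [-0.179 -0.252]
kada_a t [283, 194, 310, 221] 0.72 [-0.004 -0.045]
kada_a t [117, 174, 142, 196] 0.64 [0.102 0.383]
kada_a t [80, 181, 105, 209] 0.6 [0.087 0.481]
bangle_bone s [283, 204, 311, 224] 0.58 [0.005 0.038]
bangle_bone s [286, 176, 330, 212] 0.19 [-0.066 -0.   ]
red_box s [268, 280, 328, 342] 0.71 [0.184 0.253]
red_box t [159, 137, 211, 171] 0.71 [0.17  0.232]
brass_bowl s [165, 167, 199, 190] 0.74 [ 0.16  -0.278]
brass_bowl t [364, 126, 406, 156] 0.73 [ 0.148 -0.298]
```

Everything is in place: the mirror is steady, the bangles are in the tray, and the box and bowl haven't moved. I'm handing the job in.

```bash
python3 -c "
from cell import *
print(sign_off())"
```

```text
the job is handed in; nothing more can be done
None
```

I handed in the job at about 70 s: all four tray walls are upright, the three bangles present (two kadas and the bone one) lie in the tray, and the mirror leans about 15° against the showcase front; sign-off gave no verdict, so these are my last camera readings.

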